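# Pack up the market counter: nest the empty berry tubs, hang up the pail

## Task

Clear the empties off the stall counter: lower every empty white tub gently into the empty one fixed in the cardboard tray, one inside the next, upright in a single stack, letting each rest by its own weight and never pressing or dropping them so that they wedge tight. Hang the steel pail by its handle on the hook of the stand and leave it hanging still. Leave the tubs with strawberries standing where they are.

Things in the scene. Friction and masses are not known exactly. Their poses are not given: they have to be found in the camera images.
- tub1_c (a point): empty white tapered tub, open on top, 84 mm tall, foot 39 mm across, 61 mm at 69 mm up, then an upright rim collar 67 mm across, 15 mm deep; wall 4 mm, heavy bottom, 70 g. Nested, it rests by its walls, rim 24 to 33 mm above the one below; no shoulder, wedges if pressed. Point: on its axis, 42 mm above the foot; z up. Starts upright on the counter; may be absent (None).
- tub2_c (a point): empty white tapered tub, open on top, 84 mm tall, foot 39 mm across, 61 mm at 69 mm up, then an upright rim collar 67 mm across, 15 mm deep; wall 4 mm, heavy bottom, 70 g. Nested, it rests by its walls, rim 24 to 33 mm above the one below; no shoulder, wedges if pressed. Point: on its axis, 42 mm above the foot; z up. Starts upright on the counter; may be absent (None).
- tub3_c (a point): empty white tapered tub, open on top, 84 mm tall, foot 39 mm across, 61 mm at 69 mm up, then an upright rim collar 67 mm across, 15 mm deep; wall 4 mm, heavy bottom, 70 g. Nested, it rests by its walls, rim 24 to 33 mm above the one below; no shoulder, wedges if pressed. Point: on its axis, 42 mm above the foot; z up. Starts upright on the counter; may be absent (None).
- tub4_c (a point): empty white tapered tub, open on top, 84 mm tall, foot 39 mm across, 61 mm at 69 mm up, then an upright rim collar 67 mm across, 15 mm deep; wall 4 mm, heavy bottom, 70 g. Nested, it rests by its walls, rim 24 to 33 mm above the one below; no shoulder, wedges if pressed. Point: on its axis, 42 mm above the foot; z up. Starts upright on the counter; may be absent (None).
- tub5_c (a point): empty white tapered tub, open on top, 84 mm tall, foot 39 mm across, 61 mm at 69 mm up, then an upright rim collar 67 mm across, 15 mm deep; wall 4 mm, heavy bottom, 70 g. Nested, it rests by its walls, rim 24 to 33 mm above the one below; no shoulder, wedges if pressed. Point: on its axis, 42 mm above the foot; z up. Starts upright on the counter; may be absent (None).
- base_tub_c (a point): empty white tapered tub, open on top, 84 mm tall, foot 39 mm across, 61 mm at 69 mm up, then an upright rim collar 67 mm across, 15 mm deep; wall 4 mm, heavy bottom, 70 g. Nested, it rests by its walls, rim 24 to 33 mm above the one below; no shoulder, wedges if pressed. Point: on its axis, 42 mm above the foot; z up. Fastened upright in a cell of the tray, it does not move; the others go into it.
- full_a_c (a point): a tub shaped like the empties, 84 mm tall, 67 mm across, but heaped with strawberries to 30 mm above the rim, 190 g. Point: on its axis, 42 mm above the foot. Stands in a cell of the tray.
- full_b_c (a point): a tub shaped like the empties, 84 mm tall, 67 mm across, but heaped with strawberries to 30 mm above the rim, 190 g. Point: on its axis, 42 mm above the foot. Stands in a cell of the tray.
- full_c_c (a point): a tub shaped like the empties, 84 mm tall, 67 mm across, but heaped with strawberries to 30 mm above the rim, 190 g. Point: on its axis, 42 mm above the foot. Stands on the counter among the empties.
- tray: fixed cardboard tray, 250 x 250 mm, 45 mm high, open above, floor 6 mm thick; a cross divider 45 mm high makes four cells, centres 60 mm from the middle along x and y: one empty, one with the empty base tub, two with full tubs. Origin: centre of its underside.
- pail_grip (a point): middle of the handle of a loose steel pail (85 mm tall, rim 84 mm, 220 g). The stiff upright handle does not swing: a wire arch in the point's y-z plane, with a level round wooden grip 13 mm thick, 60 mm long along y, centred on the point, 150 mm above the pail's foot, 65 mm above its rim; wire legs 86 mm apart.
- hook_seat (a point): bottom of a shallow dip (24 mm long, 4 mm deep) on top of the hook, where a handle rests, 205 mm above the counter. The hook is a level strip 20 mm wide, 5 mm thick, along the point's x axis: at +x, 60 mm away, its fixed post (16 mm thick, top 15 mm above the seat, base disc 110 mm); at -x, 48 mm away, its free end, turned up to 20 mm above the seat. z up.

How it is judged:
By the outcome, as a careful person would: the job done as asked, in the order asked, and still so for the second after the job is handed in, with the robot touching nothing.
Of tub1, tub2, tub3, tub4, tub5 only 4 to 5 are there at a start; the rules pass over those that are not, and their reading is None.
At some moment in a run one of tub1, tub2, tub3, tub4, tub5, pail may be knocked a few centimetres aside while the robot is not near it.
It also fails if it takes over 208 s, if anything falls off the work surface, if the arm or the gripper's body presses on something with over 40 N, if the wrist force passes 120 N, or if a joint passes its speed limit or range.

## Robot

A 6-joint arm with a two-finger parallel gripper is mounted at the origin on the work surface. World frame = base frame: x ahead of the robot, y to its left, z up, the work surface at z = 0. Lengths are in m, angles in degrees, forces in N, time in s.
With the tool pointing down it reaches from about 0.25 to 0.775 m from the base axis. Payload 8.9 kg.
Tool frame: the origin (TCP) lies at the very end of the fingers, on their centre line; the grasp point (between the pads) lies 19 mm behind it; z points along the fingers, y is the line along which they close (so a half turn about z gives the same grasp; the last joint's range is limited). The gripper opens to 85 mm and grips with 20 to 120 N. Pads are 22 mm wide; open, the fingers measure 114 mm over their backs; the gripper's body (76 mm by 85 mm) begins 54 mm behind the grasp point. The pads swing forward as they close: fully open they stand 13 mm farther back than shut.
Start: joints at [65.586, 16.656, -8.789, 64.555, 0, 82.019], TCP at [0.149, 0.504, 0.231] pointing down, gripper open.
Joint ranges: [-144.48, 144.48], [-52.06, 99.96], [-74.48, 78.29], [-112.23, 115.85], [-86.99, 84.42], [-180, 180]. Speed limits (degrees/s): [127.2, 127.2, 159.86, 180, 180, 180].

## Interface

Orientations are given as [roll, pitch, yaw] about the fixed x, y, z axes, in that order (R = Rz(yaw) Ry(pitch) Rx(roll)).
In Python, from cell import bot gives the robot as it stands.
- The arm moves only by the tool apply_moves, never from a script. Its argument "moves" is a list of rows, each an object with "claw": the opening, from -1 (shut) to 1 (fully open), so that 0 is half open; "xyz": the shift along the tool's x, y, z in mm, a list of three; "spin": the turn about the tool's z in degrees. A call has 1 to 8 rows; each row is the pose to reach, as a shift and turn from the pose commanded when the call began, along the tool's axes at that moment; what a row does not reach only later rows make up. A row lasts 1/12 s, in which the tool goes at most 41.7 mm and 7.16 degrees, less where a joint would pass 70% of its speed; a pose out of reach is approached as far as the arm can. A call with a gripper value outside its range is refused whole. The fingers move at their own pace and stop on an object; "squeeze" is the grip in N (left out, the last holds). Time passes only in rows, so rows that repeat a pose let the fingers close. It gives the time, the measured TCP pose, the force, the opening and the grip force at its end, in the units of the state.
- bot.get_obs(): the state, without advancing time (a new reading comes with each control period).
- bot.get_image(name): name is "scene" or "side" or "wrist"; returns the picture (420x560x3 uint8, red, green, blue); there is no depth.
- bot.camera_info(name): a dict with "mtx" (3x3 intrinsics, pixels), "world_from_camera" (4x4, takes a point from camera to world coordinates); the wrist camera has in their place "mount" (4x4, takes a point from camera to tool coordinates, whose origin is the TCP and whose axes are the flange's). Camera axes: x right, y down, z forward; pixel columns grow to the right and rows downward; lengths in m; the calibration is good to about 2 mm. A picture is of the moment at which its call begins: read the wrist's pose just before it. camera_info takes no time and is no camera call.
- bot.close_job(): hands the job in; it is judged then, once.
The state is a dict: "time": time; "q": joint angles; "qd": joint speeds; "tau": joint torques, N m; "position": TCP position; "tcp_rot": TCP orientation; "wrist_force": force on the tool from outside, world axes, zero at the start; "wrist_torque": the same for the moment, N m; "opening": opening from 0.0 (shut) to 1.0 (fully open); "finger_force": force on a finger pad.
Only numpy, scipy, OpenCV 4.12 (cv2) and the standard library are available. Lean on these libraries where they do the work, as an engineer would, in place of code of your own. Each camera call takes 0.05 s, during which the arm holds its last target. There are 200 camera calls.

## Working session

There is one attempt and no reset: what is moved stays moved. The work goes in short steps, Python scripts to look and compute and a tool call to move; the robot and the scene stay as the last step left them, time stands still between calls to the robot, and variables do not carry over. Pictures are saved under pics/ and viewed, at most 14 in all, crops included, and the job is handed in when it is done.

Besides the shell and the picture viewer there is one more tool, called after ">>>" in YAML: its name, and indented under it one key for each argument. apply_moves: Moves the arm, as the interface text tells. Its arguments: {"type":"object","properties":{"moves":{"type":"array"},"squeeze":{"type":"number"}},"required":["moves"]}

```bash
mkdir -p pics; ls
python3 - <<'E'
from cell import bot
import cv2,numpy as np
np.set_printoptions(precision=4,suppress=True)
print(bot.get_obs())
for n in("scene","side","wrist"):
    print(n,bot.camera_info(n))
    cv2.imwrite(f"pics/{n}0.png",cv2.cvtColor(bot.get_image(n),cv2.COLOR_RGB2BGR))
E
```

```text
pics
{'time': 0.0, 'q': array([65.5875, 16.6916, -8.8293, 64.5572, -0.0006, 82.0186]), 'qd': array([ 0.0581, -0.0758,  0.041 , -0.0309, -0.0145,  0.0312]), 'tau': array([  0.0009, -53.7138,  33.1376,   0.0155,  -0.0001,   0.    ]), 'position': array([0.1483, 0.5032, 0.2307]), 'tcp_rot': array([-179.9225,   -0.0102,  163.5689]), 'wrist_force': array([ 0.6808, -0.5951,  0.5092]), 'wrist_torque': array([0.0389, 0.0103, 0.0363]), 'finger_force': 0.0, 'opening': 0.9981034747345211}
scene {'mtx': array([[399.5244,   0.    , 277.9128],
       [  0.    , 399.5244, 212.4859],
       [  0.    ,   0.    ,   1.    ]]), 'world_from_camera': array([[-0.8751,  0.3421, -0.3423,  0.9323],
       [ 0.484 ,  0.6155, -0.622 ,  0.6228],
       [-0.0021, -0.71  , -0.7042,  0.8644],
       [ 0.    ,  0.    ,  0.    ,  1.    ]])}
side {'mtx': array([[405.4977,   0.    , 282.1332],
       [  0.    , 405.4977, 215.8322],
       [  0.    ,   0.    ,   1.    ]]), 'world_from_camera': array([[ 0.7789, -0.4444,  0.4424,  0.1848],
       [-0.627 , -0.5432,  0.5583, -0.5329],
       [-0.0078, -0.7123, -0.7018,  0.7499],
       [ 0.    ,  0.    ,  0.    ,  1.    ]])}
wrist {'mtx': array([[358.1668,   0.    , 282.7246],
       [  0.    , 358.1668, 205.3049],
       [  0.    ,   0.    ,   1.    ]]), 'mount': array([[-0.0004, -0.962 , -0.2732,  0.0689],
       [ 1.    , -0.    , -0.0013, -0.0007],
       [ 0.0012, -0.2732,  0.962 , -0.1427],
       [ 0.    ,  0.    ,  0.    ,  1.    ]])}
```

View pics/scene0.png

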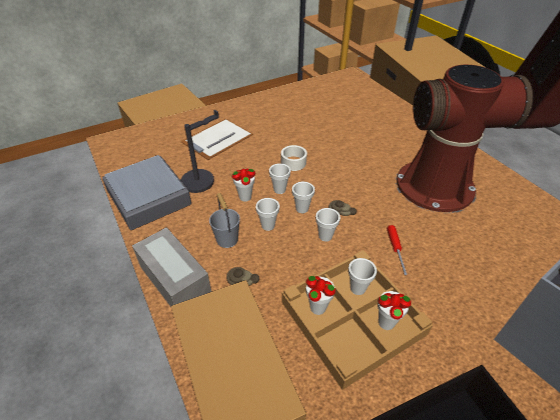

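View pics/side0.png

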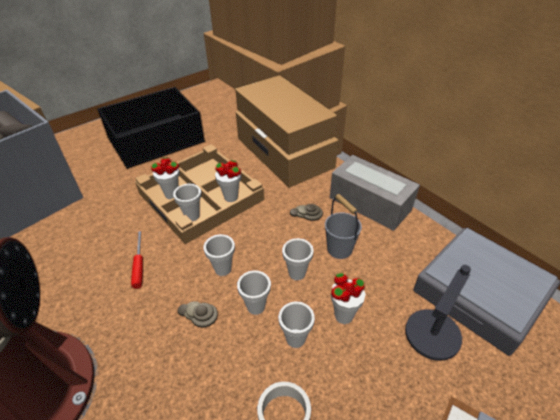

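The scene shows four empties (280,178), (303,196), (267,213) and (327,224), with the base tub at (361,275). The pail is at (225,228), the hook at (200,120), and there is a wide bowl, a decoy, at (293,157). The side view agrees. I'll enlarge both for pixel reading.

Run:
```python
import cv2,numpy as np
s=cv2.imread("pics/scene0.png");d=cv2.imread("pics/side0.png")
def crop(im,x,y,w,h,k,o):
    c=cv2.resize(im[y:y+h,x:x+w],None,fx=k,fy=k,interpolation=cv2.INTER_CUBIC)
    for i in range((x+19)//20*20,x+w,20):
        cv2.line(c,((i-x)*k,0),((i-x)*k,8),(0,255,255),1);cv2.putText(c,str(i),((i-x)*k,18),0,.35,(0,255,255),1)
    for i in range((y+19)//20*20,y+h,20):
        cv2.line(c,(0,(i-y)*k),(8,(i-y)*k),(0,255,255),1);cv2.putText(c,str(i),(10,(i-y)*k+4),0,.35,(0,255,255),1)
    cv2.imwrite(o,c)
crop(s,175,100,200,150,4,"pics/sc.png")
crop(s,205,150,195,150,4,"pics/sc2.png")
crop(d,170,180,200,150,4,"pics/sd.png")
crop(d,275,190,200,150,4,"pics/sd2.png")
```

```text
(no output)
```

View pics/sc.png

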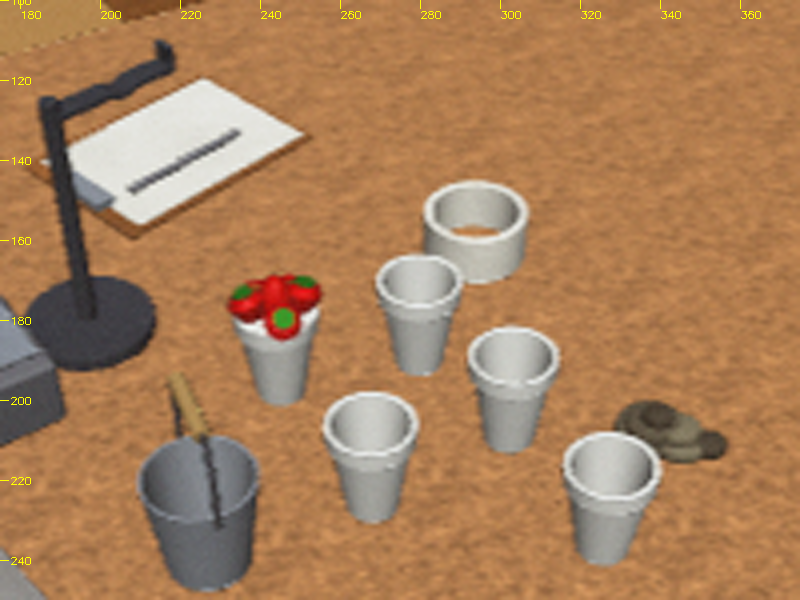

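View pics/sd2.png

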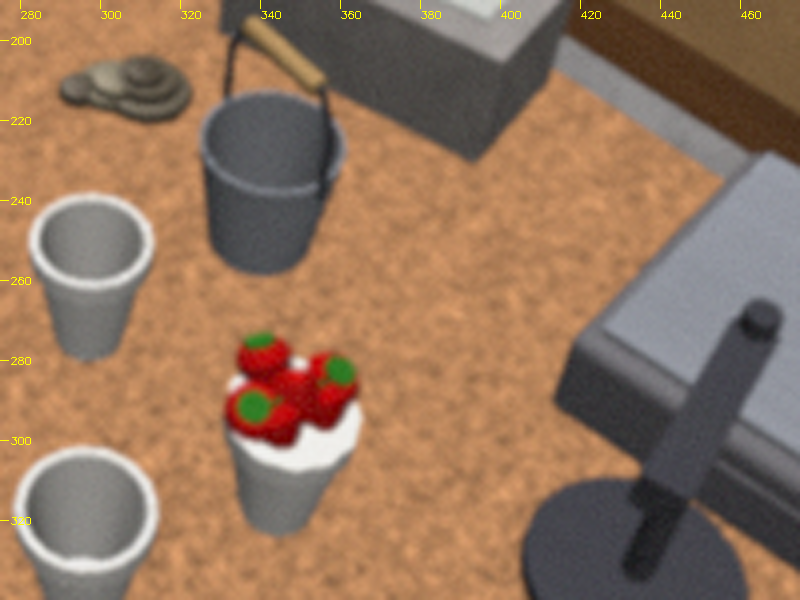

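```bash
cat > h.py <<'E'
from cell import bot
import cv2,numpy as np
from scipy.spatial.transform import Rotation as R
np.set_printoptions(precision=4,suppress=True)
def pose(o=None):
    o=o or bot.get_obs();T=np.eye(4);T[:3,:3]=R.from_euler('xyz',o['tcp_rot'],degrees=True).as_matrix();T[:3,3]=o['position'];return T
def ray(n,p,T=None):
    c=bot.camera_info(n);W=c["world_from_camera"] if n!="wrist" else T@c["mount"]
    d=W[:3,:3]@np.linalg.inv(c["mtx"])@[p[0],p[1],1];return W[:3,3],d/np.linalg.norm(d)
def plane(n,p,z,T=None):
    o,d=ray(n,p,T);return o+d*(z-o[2])/d[2]
def tri(*rs):
    A=sum(np.eye(3)-np.outer(d,d) for o,d in rs);b=sum((np.eye(3)-np.outer(d,d))@o for o,d in rs);return np.linalg.solve(A,b)
def proj(n,P,T=None):
    c=bot.camera_info(n);W=c["world_from_camera"] if n!="wrist" else T@c["mount"]
    q=W[:3,:3].T@(np.asarray(P)-W[:3,3]);return (c["mtx"]@q)[:2]/q[2]
def look(name,k=1):
    o=bot.get_obs();im=bot.get_image("wrist");cv2.imwrite(f"pics/{name}.png",cv2.cvtColor(im,cv2.COLOR_RGB2BGR));np.save(f"pics/{name}.npy",pose(o));return im
E
cat > m.py <<'E'
from h import *
S=lambda x,y:(x/4+175,y/4+100); D=lambda x,y:(x/4+275,y/4+190)
for n,p,q in [("T1",S(419,281),D(87,509)),("T2",S(513,360),(254,287)),("T3",S(371,427),D(91,241)),("T4",S(612,472),(219.5,249)),("base",(362.5,269),(188,198)),("pailrim",S(199,478),D(272,141)),
 ("gripA",S(175,378),D(247,25)),("gripB",S(203,433),D(318,83)),("full",S(275,320),D(297,420)),("basedisc",S(90,320),D(635,560)),("top?",S(50,103),D(762,315)),("tip?",S(164,47),D(762,315))]:
    a=tri(ray("scene",p),ray("side",q));z=.084
    print(n,a,plane("scene",p,z)[:2],plane("side",q,z)[:2])
for p in [(48,103),(60,110),(113,85),(120,83),(164,47)]: print(plane("scene",S(*p),.22),plane("scene",S(*p),.205))
E
python3 m.py
```

```text
T1 [ 0.457  -0.2292  0.082 ] [ 0.4579 -0.2267] [ 0.4567 -0.2304]
T2 [ 0.4377 -0.1198  0.0763] [ 0.4424 -0.1124] [ 0.435  -0.1247]
T3 [ 0.5658 -0.1041  0.0805] [ 0.5669 -0.1004] [ 0.5644 -0.1067]
T4 [0.4385 0.0111 0.0746] [0.4436 0.0188] [0.4356 0.0031]
base [0.466  0.1997 0.0781] [0.4678 0.2036] [0.4648 0.1919]
pailrim [ 0.693  -0.1143  0.0833] [ 0.6928 -0.1131] [ 0.6929 -0.1149]
gripA [ 0.6886 -0.1065  0.1745] [ 0.6674 -0.215 ] [ 0.7514 -0.0347]
gripB [ 0.6967 -0.1213  0.1273] [ 0.6727 -0.1523] [ 0.7478 -0.0982]
full [ 0.5722 -0.252   0.0733] [ 0.5757 -0.2386] [ 0.568  -0.2573]
basedisc [ 0.678  -0.3929  0.0133] [ 0.698  -0.3066] [ 0.6324 -0.4071]
top? [ 0.6754 -0.3966  0.2174] [ 0.622  -0.6057] [ 0.7993 -0.3628]
tip? [ 0.6059 -0.3962  0.2595] [ 0.4967 -0.6443] [ 0.7993 -0.3628]
[ 0.6773 -0.3923  0.22  ] [ 0.6714 -0.4159  0.205 ]
[ 0.6729 -0.3792  0.22  ] [ 0.6668 -0.4025  0.205 ]
[ 0.6267 -0.3919  0.22  ] [ 0.6196 -0.4156  0.205 ]
[ 0.6211 -0.392   0.22  ] [ 0.6139 -0.4156  0.205 ]
[ 0.5726 -0.4235  0.22  ] [ 0.5642 -0.4478  0.205 ]
```

View pics/sd.png

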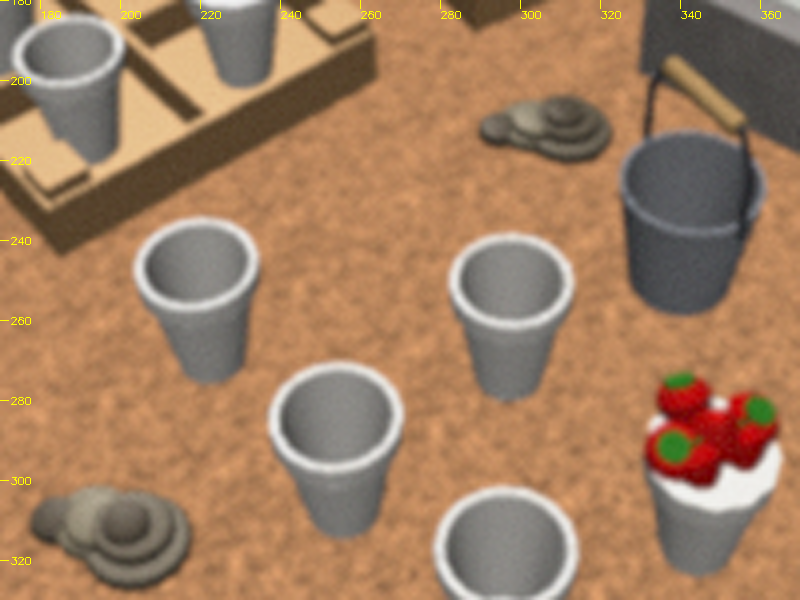

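```bash
cat > m.py <<'E'
from h import *
S=lambda x,y:(x/4+175,y/4+100); D=lambda x,y:(x/4+275,y/4+190);E=lambda x,y:(x/4+170,y/4+180)
for n,p,q,z in [("T2",S(513,360),E(336,418),.084),("T4",S(612,472),E(197,264),.084),("base",(362.5,269),E(70,50),.09),
 ("gripA",S(175,380),D(318,83),.15),("gripB",S(202,433),D(247,25),.15)]:
    a=tri(ray("scene",p),ray("side",q))
    print(n,a,plane("scene",p,z)[:2],plane("side",q,z)[:2])
f=lambda P:(proj("side",P)-[275,190])*4
g=lambda P:(proj("scene",P)-[175,100])*4
for P in [(.677,-.393,0),(.677,-.393,.22),(.575,-.415,.225),(.618,-.405,.205)]: print(P,g(P),f(P))
# fit hook yaw: post at c, tip
E
python3 m.py
```

```text
T2 [ 0.4399 -0.1168  0.0795] [ 0.4424 -0.1124] [ 0.4385 -0.1198]
T4 [0.4412 0.0149 0.0793] [0.4436 0.0188] [0.4398 0.0107]
base [0.4714 0.2059 0.0888] [0.4714 0.2068] [0.4714 0.2041]
gripA [ 0.691  -0.1417  0.1508] [ 0.6905 -0.1423] [ 0.692  -0.1412]
gripB [ 0.695  -0.0852  0.1512] [ 0.6952 -0.0871] [ 0.6953 -0.0841]
(0.677, -0.393, 0) [ 91.0685 330.922 ] [623.4505 575.7825]
(0.677, -0.393, 0.22) [ 48.1022 102.4135] [756.8499 304.3264]
(0.575, -0.415, 0.225) [164.6723  47.0711] [654.3595 468.1032]
(0.618, -0.405, 0.205) [120.0705  91.0549] [685.6966 420.3915]
```

The measurements hold up: rims near 0.084, the base rim at 0.089, the grip at 0.151 and the post top at 0.22. I'll move above T4 (0.441, 0.0145) and turn the tool to yaw 180.

>>> apply_moves:
  moves:
    - {"claw": 1,"xyz": [-419,-386,0],"spin": -16.4}
    - {"claw": 1,"xyz": [-419,-386,0],"spin": -16.4}
    - {"claw": 1,"xyz": [-419,-386,0],"spin": -16.4}
    - {"claw": 1,"xyz": [-419,-386,0],"spin": -16.4}
    - {"claw": 1,"xyz": [-419,-386,0],"spin": -16.4}
    - {"claw": 1,"xyz": [-419,-386,0],"spin": -16.4}
    - {"claw": 1,"xyz": [-419,-386,0],"spin": -16.4}
    - {"claw": 1,"xyz": [-419,-386,0],"spin": -16.4}
  squeeze: 20

```text
time: 0.82
position: [0.3172, 0.2209, 0.2314]
tcp_rot: [180.0, 0.0, 180.0]
wrist_force: [1.0, 0.7, 0.4]
opening: 0.998
finger_force: 0.0
```

>>> apply_moves:
  moves:
    - {"claw": 1,"xyz": [-124,-206,0],"spin": 0}
    - {"claw": 1,"xyz": [-124,-206,0],"spin": 0}
    - {"claw": 1,"xyz": [-124,-206,0],"spin": 0}
    - {"claw": 1,"xyz": [-124,-206,0],"spin": 0}
    - {"claw": 1,"xyz": [-124,-206,0],"spin": 0}
    - {"claw": 1,"xyz": [-124,-206,0],"spin": 0}
    - {"claw": 1,"xyz": [-124,-206,0],"spin": 0}
    - {"claw": 1,"xyz": [-124,-206,0],"spin": 0}

```text
time: 1.48
position: [0.441, 0.0153, 0.2309]
tcp_rot: [180.0, -0.0, 179.8]
wrist_force: [0.1, 0.1, 0.4]
opening: 0.999
finger_force: 0.0
```

```bash
cat > find.py <<'E'
# wrist: find white rims: bright low-saturation blobs -> outer ellipse -> plane at z
from h import *
import sys
def rims(im,T,z):
    hsv=cv2.cvtColor(im,cv2.COLOR_RGB2HSV)
    m=((hsv[...,1]<45)&(hsv[...,2]>95)).astype(np.uint8)*255
    m=cv2.morphologyEx(m,cv2.MORPH_OPEN,np.ones((3,3)))
    cs,_=cv2.findContours(m,cv2.RETR_EXTERNAL,cv2.CHAIN_APPROX_NONE);out=[]
    for c in cs:
        if cv2.contourArea(c)<800: continue
        # lift every contour point to rim plane; fit circle r=33.5mm robustly
        P=np.array([plane("wrist",p,z,T)[:2] for p in c[:,0].astype(float)])
        from scipy.optimize import least_squares
        c0=P.mean(0)
        r=least_squares(lambda v:np.linalg.norm(P-v,axis=1)-.0335,c0,loss="soft_l1",f_scale=.001)
        res=np.linalg.norm(P-r.x,axis=1)-.0335
        out.append((r.x,(abs(res)<.002).mean(),len(P)))
    return out
if __name__=="__main__":
    n,z=sys.argv[1],float(sys.argv[2]);im=look(n);T=np.load(f"pics/{n}.npy")
    print(T[:3,3])
    for r in rims(im,T,z): print(r)
E
python3 find.py w1 .084
```

```text
[0.441  0.0153 0.2309]
(array([0.5321, 0.2077]), np.float64(0.1518987341772152), 158)
(array([ 0.5535, -0.1017]), np.float64(0.23204419889502761), 181)
(array([ 0.5511, -0.2059]), np.float64(0.19642857142857142), 280)
(array([0.4696, 0.2034]), np.float64(0.31636363636363635), 275)
(array([ 0.4567, -0.1968]), np.float64(0.18333333333333332), 240)
(array([0.4395, 0.0117]), np.float64(1.0), 224)
(array([ 0.4383, -0.1161]), np.float64(0.7398373983739838), 246)
```

View pics/w1.png

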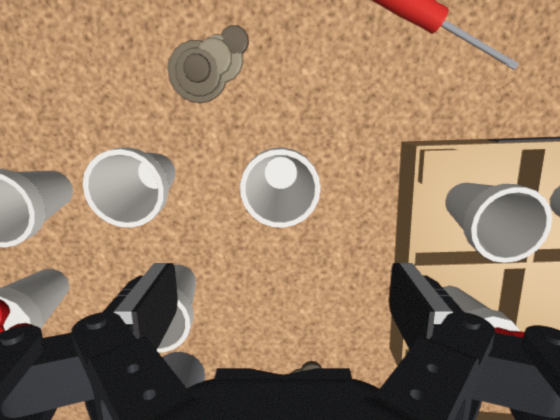

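The wrist picture shows T4 at pixel (280,187), an exact circle fit at (0.4395, 0.0117). I'll descend on it.

>>> apply_moves:
  moves:
    - {"claw": 1,"xyz": [1.5,-3.5,41],"spin": 0}
    - {"claw": 1,"xyz": [1.5,-3.5,82],"spin": 0}
    - {"claw": 1,"xyz": [1.5,-3.5,123],"spin": 0}
    - {"claw": 1,"xyz": [1.5,-3.5,155],"spin": 0}
    - {"claw": 1,"xyz": [1.5,-3.5,174],"spin": 0}
    - {"claw": 1,"xyz": [1.5,-3.5,174],"spin": 0}
    - {"claw": 0.3,"xyz": [1.5,-3.5,174],"spin": 0}
    - {"claw": 0.3,"xyz": [1.5,-3.5,174],"spin": 0}
  squeeze: 20

```text
time: 2.2
position: [0.44, 0.0138, 0.0587]
tcp_rot: [-180.0, 0.1, -180.0]
wrist_force: [0.3, 1.0, 2.5]
opening: 0.783
finger_force: 22.1
```

>>> apply_moves:
  moves:
    - {"claw": 0.2,"xyz": [0,0,0],"spin": 0}
    - {"claw": 0.2,"xyz": [0,0,0],"spin": 0}
    - {"claw": 0.2,"xyz": [0,0,0],"spin": 0}
    - {"claw": 0.2,"xyz": [0,0,0],"spin": 0}

```text
time: 2.53
position: [0.4405, 0.0131, 0.0586]
tcp_rot: [-180.0, 0.2, 180.0]
wrist_force: [-0.7, -0.0, 7.5]
opening: 0.784
finger_force: 23.1
```

```bash
python3 -c "
from h import *
look('g1');print(bot.get_obs())"
```

```text
{'time': 2.5833, 'q': array([ -7.8309,  18.434 , -36.1669,  35.245 ,   0.0233,  -7.7989]), 'qd': array([-0.0947, -0.0741,  0.0126,  0.0368, -0.0099, -0.0119]), 'tau': array([ -0.2307, -43.2423,  22.1441,  -0.2432,  -0.3516,   0.0101]), 'position': array([0.4405, 0.0131, 0.0585]), 'tcp_rot': array([179.9978,   0.1559, 179.968 ]), 'wrist_force': array([-0.9202,  0.1188,  8.4233]), 'wrist_torque': array([ 0.3183,  0.1115, -0.0532]), 'finger_force': 23.12273109331727, 'opening': 0.7816305154771227}
```

View pics/g1.png

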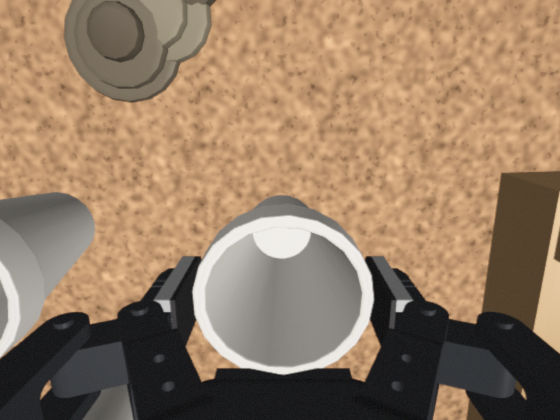

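The grip at (284,292) is centred, with an opening of 0.784 or 67 mm. I'll lift and stop short of the base for a closer look at it.

>>> apply_moves:
  moves:
    - {"claw": 0.2,"xyz": [0,0,-15],"spin": 0}
    - {"claw": 0.2,"xyz": [0,0,-45],"spin": 0}
    - {"claw": 0.2,"xyz": [0,0,-85],"spin": 0}
    - {"claw": 0.2,"xyz": [0,0,-125],"spin": 0}
    - {"claw": 0.2,"xyz": [-10,25,-155],"spin": 0}
    - {"claw": 0.2,"xyz": [-30,60,-155],"spin": 0}
    - {"claw": 0.2,"xyz": [-30,75,-155],"spin": 0}
    - {"claw": 0.2,"xyz": [-30,75,-155],"spin": 0}

```text
time: 3.25
position: [0.4701, 0.0907, 0.2134]
tcp_rot: [179.9, 0.1, -179.9]
wrist_force: [-1.1, 0.4, -1.0]
opening: 0.784
finger_force: 23.2
```

```bash
cat > ring.py <<'E'
# fit a rim circle of r=33.5 mm at height z near guess: maximise brightness of the 4 mm rim ring
from h import *
import sys
from scipy.optimize import minimize
def ring(im,T,z,g,n="wrist"):
    g=np.array(g,float);v=cv2.GaussianBlur(cv2.cvtColor(im,cv2.COLOR_RGB2HSV),(0,0),1).astype(float)
    w=v[...,2]-1.0*v[...,1]
    a=np.linspace(0,2*np.pi,120,endpoint=False);u=np.c_[np.cos(a),np.sin(a)]
    def samp(c,r):
        P=np.array([proj(n,[*(c+r*k),z],T) for k in u],np.float32)
        return cv2.remap(w.astype(np.float32),P[:,0].reshape(-1,1),P[:,1].reshape(-1,1),cv2.INTER_LINEAR)[:,0]
    f=lambda c:-np.clip(2*samp(c,.0315)-samp(c,.0275)-samp(c,.0365),-150,150).mean()
    s=min(([f(g+[i,j]),i,j] for i in np.arange(-.012,.0121,.003) for j in np.arange(-.012,.0121,.003)))
    r=minimize(f,g+s[1:],method="Nelder-Mead",options=dict(initial_simplex=[g+s[1:],g+s[1:]+[.002,0],g+s[1:]+[0,.002]],xatol=1e-4,fatol=.01))
    return r.x,-r.fun
if __name__=="__main__":
    n,z,x,y=sys.argv[1],*map(float,sys.argv[2:5])
    im=look(n);T=np.load(f"pics/{n}.npy");o=bot.get_obs()
    print(T[:3,3],o['tcp_rot'],o['wrist_force'],o['opening'],o['time'])
    c,s=ring(im,T,z,(x,y));print("rim",c,s,proj("wrist",[*c,z],T))
E
python3 ring.py b1 .09 .4714 .2055
python3 - <<'E'
import sys;sys.path.insert(0,'.')
from ring import *
im=cv2.cvtColor(cv2.imread('pics/w1.png'),4);T=np.load('pics/w1.npy')
print(ring(im,T,.09,(.4714,.2055)),ring(im,T,.084,(.4395,.0117)))
E
```

```text
[0.4701 0.0907 0.2134] [ 179.9973    0.0422 -179.895 ] [-0.7368 -0.4219 -0.5661] 0.7866912822395645 3.3Traceback (most recent call last):
  File "ring.py", line 20, in <module>
    c,s=ring(im,T,z,(x,y));print("rim",c,s,proj("wrist",[*c,z],T))
        ~~~~^^^^^^^^^^^^^^
  File "ring.py", line 13, in ring
    s=min(([f(g+[i,j]),i,j] for i in np.arange(-.012,.0121,.003) for j in np.arange(-.012,.0121,.003)))
  File "ring.py", line 13, in <genexpr>
    s=min(([f(g+[i,j]),i,j] for i in np.arange(-.012,.0121,.003) for j in np.arange(-.012,.0121,.003)))
            ~^^^^^^^^^
  File "ring.py", line 12, in <lambda>
    f=lambda c:-np.clip(2*samp(c,.0315)-samp(c,.0275)-samp(c,.0365),-150,150).mean()
                                        ~~~~^^^^^^^^^
  File "ring.py", line 10, in samp
    P=np.array([proj(n,[*(c+r*k),z],T) for k in u],np.float32)
                ~~~~^^^^^^^^^^^^^^^^^^
  File "h.py", line 15, in proj
    c=bot.camera_info(n);W=c["world_from_camera"] if n!="wrist" else T@c["mount"]
ValueError: time passes only in moves, steps and waits
Traceback (most recent call last):
  File "ring.py", line 13, in ring
    s=min(([f(g+[i,j]),i,j] for i in np.arange(-.012,.0121,.003) for j in np.arange(-.012,.0121,.003)))
  File "ring.py", line 13, in <genexpr>
    s=min(([f(g+[i,j]),i,j] for i in np.arange(-.012,.0121,.003) for j in np.arange(-.012,.0121,.003)))
            ~^^^^^^^^^
  File "ring.py", line 12, in <lambda>
    f=lambda c:-np.clip(2*samp(c,.0315)-samp(c,.0275)-samp(c,.0365),-150,150).mean()
                                        ~~~~^^^^^^^^^
  File "ring.py", line 10, in samp
    P=np.array([proj(n,[*(c+r*k),z],T) for k in u],np.float32)
                ~~~~^^^^^^^^^^^^^^^^^^
  File "h.py", line 15, in proj
    c=bot.camera_info(n);W=c["world_from_camera"] if n!="wrist" else T@c["mount"]
ValueError: time passes only in moves, steps and waits
```

Too many camera_info calls; I'll cache it.

```bash
python3 - <<'E'
s=open('h.py').read()
s=s.replace("bot.camera_info(n)","info(n)").replace("def pose","import functools\n@functools.cache\ndef info(n): return bot.camera_info(n)\ndef pose",1)
s=s.replace("def info(n): return info(n)","def info(n): return bot.camera_info(n)")
open('h.py','w').write(s)
E
python3 - <<'E'
import sys;sys.path.insert(0,'.')
from ring import *
for k,z,g in [('w1',.09,(.4714,.2055)),('w1',.084,(.4395,.0117)),('w1',.084,(.438,-.116)),('b1',.09,(.4714,.2055)),('b1',.155+.084,(.4705,.09))]:
    im=cv2.cvtColor(cv2.imread(f'pics/{k}.png'),4);T=np.load(f'pics/{k}.npy')
    c,s=ring(im,T,z,g);print(k,c,s,proj("wrist",[*c,z],T))
E
```

```text
w1 [0.47   0.2048] 150.0 [511.0493 224.9548]
w1 [0.44   0.0123] 150.0 [280.3933 189.2173]
w1 [ 0.4397 -0.1188] 141.91845703125 [122.5956 189.4468]
b1 [0.4706 0.2053] 144.6520538330078 [433.4052 197.8178]
b1 [0.4702 0.0901] 147.98387145996094 [283.6395 299.776 ]
```

>>> apply_moves:
  moves:
    - {"claw": 0.2,"xyz": [0,40,0],"spin": 0}
    - {"claw": 0.2,"xyz": [0,80,0],"spin": 0}
    - {"claw": 0.2,"xyz": [-0.5,110,0],"spin": 0}
    - {"claw": 0.2,"xyz": [-0.5,115,5],"spin": 0}
    - {"claw": 0.2,"xyz": [-0.5,115,35],"spin": 0}
    - {"claw": 0.2,"xyz": [-0.5,115,70],"spin": 0}
    - {"claw": 0.2,"xyz": [-0.5,115,100],"spin": 0}
    - {"claw": 0.2,"xyz": [-0.5,115,105],"spin": 0}

```text
time: 3.97
position: [0.4683, 0.2045, 0.1043]
tcp_rot: [179.7, -0.2, -180.0]
wrist_force: [-1.1, 13.5, 11.2]
opening: 0.782
finger_force: 24.1
```

>>> apply_moves:
  moves:
    - {"claw": 0.2,"xyz": [0,0,1],"spin": 0}
    - {"claw": 0.2,"xyz": [0,0,2],"spin": 0}
    - {"claw": 0.2,"xyz": [0,0,3],"spin": 0}
    - {"claw": 0.2,"xyz": [0,0,4],"spin": 0}
    - {"claw": 0.2,"xyz": [0,0,4],"spin": 0}

```text
time: 4.38
position: [0.4701, 0.2047, 0.1041]
tcp_rot: [179.7, 0.0, -180.0]
wrist_force: [-1.8, 11.6, 5.2]
opening: 0.777
finger_force: 24.4
```

```bash
python3 -c "
from h import *
o=bot.get_obs();print(o['position'],o['wrist_force'],o['wrist_torque'],o['qd'])"
```

```text
[0.4701 0.2047 0.1041] [-1.7864 11.5875  5.1741] [2.905  0.3254 0.0232] [-0.0491 -0.1554 -0.0212  0.0791 -0.0274 -0.1315]
```

```bash
python3 -c "
from ring import *
im=look('c1');T=np.load('pics/c1.npy')
print(ring(im,T,.1296,(.47,.2047)))
for n in('scene','side'): cv2.imwrite(f'pics/{n}1.png',cv2.cvtColor(bot.get_image(n),4))
a=cv2.imread('pics/scene1.png')[190:340,300:440];b=cv2.imread('pics/side1.png')[90:240,110:250]
f=lambda x:cv2.resize(x,None,fx=2.8,fy=2.8,interpolation=2)
cv2.imwrite('pics/cc.png',np.hstack([f(a),f(b)]))
"
```

```text
(array([0.4707, 0.2045]), np.float64(143.81272888183594))
```

View pics/cc.png

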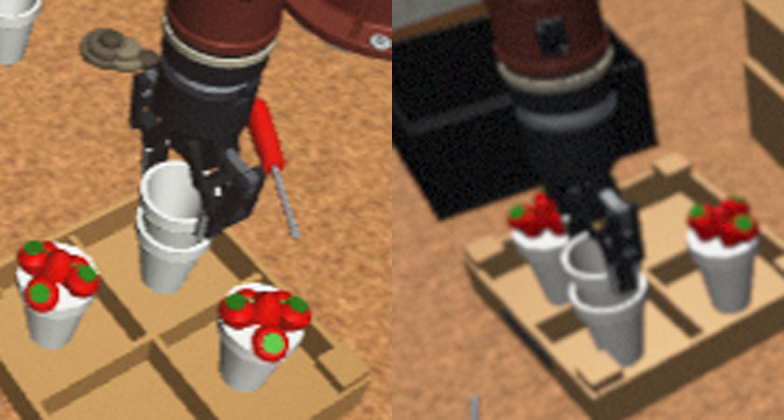

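Both views show the held tub inside the base tub. The side force (Fy = +11.6 N) fits the foot leaning on the base's -y wall. I'll back off a little and shift towards +y.

>>> apply_moves:
  moves:
    - {"claw": 0.2,"xyz": [0,0,-4],"spin": 0}
    - {"claw": 0.2,"xyz": [0,1,-8],"spin": 0}
    - {"claw": 0.2,"xyz": [0,1.5,-8],"spin": 0}
    - {"claw": 0.2,"xyz": [0,1.5,-8],"spin": 0}

```text
time: 4.87
position: [0.47, 0.2041, 0.1115]
tcp_rot: [180.0, 0.0, 179.9]
wrist_force: [0.5, 1.8, 0.2]
opening: 0.782
finger_force: 24.4
```

```bash
python3 -c "
from h import *
o=bot.get_obs();print(o['position'],o['wrist_force'],o['wrist_torque'])
a=proj('side',(.47,.1667,.104))-[110,90];b=proj('side',(.47,.2047,.09))-[110,90];print(a*2.8+[392,0],b*2.8+[392,0])
a=proj('scene',(.47,.2427,.104))-[300,190];b=proj('scene',(.47,.2047,.09))-[300,190];print(a*2.8,b*2.8)
for z in(.12,.13):print(proj('scene',(.47,.2047,z))*2.8-np.array([300,190])*2.8)
"
```

```text
[0.47   0.2041 0.1115] [0.4568 1.7972 0.2421] [0.4191 0.1349 0.0406]
[626.4334 297.7092] [607.2078 287.3025]
[205.3567 240.6192] [174.7553 218.8312]
[179.9839 197.0462]
[181.7792 189.5659]
```

>>> apply_moves:
  moves:
    - {"claw": 0.2,"xyz": [-0.5,1.5,0],"spin": 0}
    - {"claw": 0.2,"xyz": [-0.5,1.5,2],"spin": 0}
    - {"claw": 0.2,"xyz": [-0.5,1.5,4],"spin": 0}
    - {"claw": 0.2,"xyz": [-0.5,1.5,6],"spin": 0}
    - {"claw": 0.2,"xyz": [-0.5,1.5,8],"spin": 0}
    - {"claw": 0.2,"xyz": [-0.5,1.5,8],"spin": 0}

```text
time: 5.37
position: [0.47, 0.2059, 0.1027]
tcp_rot: [-180.0, -0.1, 180.0]
wrist_force: [0.1, -0.0, -0.3]
opening: 0.78
finger_force: 24.3
```

```bash
cat > f.py <<'E'
from h import *
o=bot.get_obs();print(o['time'],o['position'],o['tcp_rot'],o['wrist_force'],o['wrist_torque'],o['opening'])
E
python3 f.py
```

```text
5.3667 [0.47   0.2059 0.1027] [-179.9751   -0.0518  179.9633] [ 0.1276 -0.0455 -0.3304] [-0.0351  0.0218  0.0038] 0.7799509114191066
```

That is free now. I'll lower slowly.

>>> apply_moves:
  moves:
    - {"claw": 0.2,"xyz": [0,0,1],"spin": 0}
    - {"claw": 0.2,"xyz": [0,0,2],"spin": 0}
    - {"claw": 0.2,"xyz": [0,0,3],"spin": 0}
    - {"claw": 0.2,"xyz": [0,0,3],"spin": 0}

```text
time: 5.7
position: [0.4702, 0.2062, 0.1002]
tcp_rot: [180.0, -0.0, 180.0]
wrist_force: [0.3, 0.7, -0.7]
opening: 0.781
finger_force: 24.3
```

```bash
python3 f.py
```

```text
5.7 [0.4702 0.2062 0.1002] [179.9967  -0.0132 179.9727] [ 0.2785  0.7265 -0.6818] [ 0.0697 -0.0127  0.0419] 0.7812238316573638
```

>>> apply_moves:
  moves:
    - {"claw": 0.2,"xyz": [0,0,0.7],"spin": 0}
    - {"claw": 0.2,"xyz": [0,0,1.4],"spin": 0}
    - {"claw": 0.2,"xyz": [0,0,2],"spin": 0}
    - {"claw": 0.2,"xyz": [0,0,2],"spin": 0}

```text
time: 6.03
position: [0.4702, 0.2063, 0.0983]
tcp_rot: [180.0, -0.0, 180.0]
wrist_force: [0.4, 1.2, -1.0]
opening: 0.785
finger_force: 24.3
```

>>> apply_moves:
  moves:
    - {"claw": 0.2,"xyz": [0,0,0.7],"spin": 0}
    - {"claw": 0.2,"xyz": [0,0,1.4],"spin": 0}
    - {"claw": 0.2,"xyz": [0,0,2],"spin": 0}
    - {"claw": 0.2,"xyz": [0,0,2],"spin": 0}

```text
time: 6.37
position: [0.4702, 0.2064, 0.0963]
tcp_rot: [180.0, -0.0, 180.0]
wrist_force: [0.0, 3.0, 0.6]
opening: 0.782
finger_force: 24.4
```

>>> apply_moves:
  moves:
    - {"claw": 0.2,"xyz": [0,0,0.7],"spin": 0}
    - {"claw": 0.2,"xyz": [0,0,1.4],"spin": 0}
    - {"claw": 0.2,"xyz": [0,0,1.4],"spin": 0}

```text
time: 6.62
position: [0.47, 0.2066, 0.095]
tcp_rot: [180.0, -0.0, 180.0]
wrist_force: [-3.5, 4.2, 4.8]
opening: 0.784
finger_force: 24.5
```

>>> apply_moves:
  moves:
    - {"claw": 0.2,"xyz": [0,0.7,-0.7],"spin": 0}
    - {"claw": 0.2,"xyz": [0.3,0.7,-0.7],"spin": 0}
    - {"claw": 0.2,"xyz": [0.3,0.7,-0.7],"spin": 0}

```text
time: 6.87
position: [0.47, 0.2066, 0.0955]
tcp_rot: [-180.0, -0.0, 180.0]
wrist_force: [-1.1, 1.9, -0.3]
opening: 0.779
finger_force: 24.3
```

```bash
python3 f.py
```

```text
6.8667 [0.47   0.2066 0.0955] [-179.9703   -0.0006  179.9598] [-1.1164  1.9035 -0.3055] [0.3171 0.2891 0.0214] 0.7793143235879697
```

>>> apply_moves:
  moves:
    - {"claw": 0.65,"xyz": [0,0,0],"spin": 0}
    - {"claw": 0.8,"xyz": [0,0,0],"spin": 0}
    - {"claw": 1,"xyz": [0,0,0],"spin": 0}
    - {"claw": 1,"xyz": [0,0,0],"spin": 0}
    - {"claw": 1,"xyz": [0,0,-20],"spin": 0}
    - {"claw": 1,"xyz": [0,0,-60],"spin": 0}
    - {"claw": 1,"xyz": [0,0,-100],"spin": 0}
    - {"claw": 1,"xyz": [0,0,-100],"spin": 0}

```text
time: 7.53
position: [0.4736, 0.2078, 0.2025]
tcp_rot: [179.9, 0.6, 180.0]
wrist_force: [1.5, 1.8, 1.4]
opening: 0.994
finger_force: 0.0
```

```bash
python3 ring.py s1 .119 .4705 .2065
```

```text
[0.4736 0.2078 0.2025] [179.8971   0.4099 179.9635] [ 0.2065  0.4339 -0.5035] 0.9947265120780536 7.5833
rim [0.47   0.2057] 140.17942810058594 [280.797  206.1817]
```

View pics/s1.png

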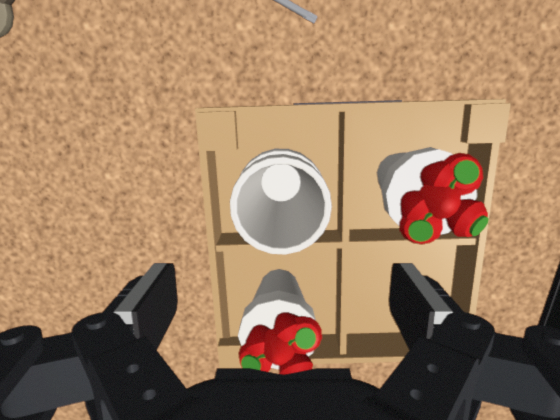

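Tub 1 is nested upright, with its rim circle at (281,206). Next is T2.

>>> apply_moves:
  moves:
    - {"claw": 1,"xyz": [31,-324,-15],"spin": 0}
    - {"claw": 1,"xyz": [31,-324,-15],"spin": 0}
    - {"claw": 1,"xyz": [31,-324,-15],"spin": 0}
    - {"claw": 1,"xyz": [31,-324,-15],"spin": 0}
    - {"claw": 1,"xyz": [31,-324,-15],"spin": 0}
    - {"claw": 1,"xyz": [31,-324,-15],"spin": 0}
    - {"claw": 1,"xyz": [31,-324,-15],"spin": 0}
    - {"claw": 1,"xyz": [31,-324,-15],"spin": 0}

```text
time: 8.25
position: [0.4378, -0.1197, 0.2102]
tcp_rot: [-180.0, -0.0, 179.9]
wrist_force: [1.3, -0.6, -0.2]
opening: 1.002
finger_force: 0.0
```

>>> apply_moves:
  moves:
    - {"claw": 1,"xyz": [0,0,0],"spin": 0}
    - {"claw": 1,"xyz": [0,0,0],"spin": 0}
    - {"claw": 1,"xyz": [0,0,0],"spin": 0}

```text
time: 8.5
position: [0.4384, -0.1169, 0.21]
tcp_rot: [180.0, -0.1, 179.9]
wrist_force: [0.1, 0.8, -0.6]
opening: 0.996
finger_force: 0.0
```

```bash
python3 ring.py w2 .084 .4397 -.118
```

```text
[ 0.4384 -0.1169  0.21  ] [179.9611  -0.0554 179.9917] [-0.0645  0.3004  0.562 ] 1.0008327888392248 8.55
rim [ 0.4395 -0.118 ] 149.97364807128906 [282.5353 198.0996]
```

>>> apply_moves:
  moves:
    - {"claw": 1,"xyz": [-1,-1,40],"spin": 0}
    - {"claw": 1,"xyz": [-1,-1,80],"spin": 0}
    - {"claw": 1,"xyz": [-1,-1,115],"spin": 0}
    - {"claw": 1,"xyz": [-1,-1,138],"spin": 0}
    - {"claw": 1,"xyz": [-1,-1,144],"spin": 0}
    - {"claw": 1,"xyz": [-1,-1,144],"spin": 0}
    - {"claw": 0.3,"xyz": [-1,-1,144],"spin": 0}
    - {"claw": 0.2,"xyz": [-1,-1,144],"spin": 0}
  squeeze: 20

```text
time: 9.22
position: [0.4413, -0.1181, 0.0684]
tcp_rot: [-180.0, 0.2, -180.0]
wrist_force: [-0.9, 3.1, 10.5]
opening: 0.787
finger_force: 19.8
```

>>> apply_moves:
  moves:
    - {"claw": 0.2,"xyz": [0,0,0],"spin": 0}
    - {"claw": 0.2,"xyz": [0,0,0],"spin": 0}
    - {"claw": 0.2,"xyz": [0,0,-10],"spin": 0}
    - {"claw": 0.2,"xyz": [0,0,-40],"spin": 0}
    - {"claw": 0.2,"xyz": [0,0,-80],"spin": 0}
    - {"claw": 0.2,"xyz": [0,0,-120],"spin": 0}
    - {"claw": 0.2,"xyz": [0,0,-160],"spin": 0}
    - {"claw": 0.2,"xyz": [0,0,-175],"spin": 0}

```text
time: 9.88
position: [0.4419, -0.119, 0.2481]
tcp_rot: [-179.8, 0.4, 180.0]
wrist_force: [1.6, -0.7, -0.8]
opening: 0.778
finger_force: 23.1
```

>>> apply_moves:
  moves:
    - {"claw": 0.2,"xyz": [-15,25,-5],"spin": 0}
    - {"claw": 0.2,"xyz": [-31,60,-5],"spin": 0}
    - {"claw": 0.2,"xyz": [-31,100,-5],"spin": 0}
    - {"claw": 0.2,"xyz": [-31,140,-5],"spin": 0}
    - {"claw": 0.2,"xyz": [-31,180,-5],"spin": 0}
    - {"claw": 0.2,"xyz": [-31,205,-5],"spin": 0}
    - {"claw": 0.2,"xyz": [-31,210,-5],"spin": 0}
    - {"claw": 0.2,"xyz": [-31,210,-5],"spin": 0}

```text
time: 10.55
position: [0.471, 0.0934, 0.2477]
tcp_rot: [180.0, 0.1, -179.9]
wrist_force: [-0.7, 0.3, -0.6]
opening: 0.778
finger_force: 23.1
```

```bash
python3 ring.py b2 .120 .4705 .206; python3 -c "
from ring import *
im=cv2.cvtColor(cv2.imread('pics/b2.png'),4);T=np.load('pics/b2.npy');p=T[:3,3];print('held',ring(im,T,p[2]+.018,p[:2])[0]-p[:2])"
```

```text
[0.471  0.0934 0.2477] [-179.9747    0.082  -179.9315] [-0.0867  0.1641 -1.0292] 0.7796766464928113 10.6
rim [0.4705 0.2055] 143.15283203125 [428.2285 195.3923]
held [-0.0028 -0.001 ]
```

>>> apply_moves:
  moves:
    - {"claw": 0.2,"xyz": [-2,40,0],"spin": 0}
    - {"claw": 0.2,"xyz": [-2,80,0],"spin": 0}
    - {"claw": 0.2,"xyz": [-2,110,0],"spin": 0}
    - {"claw": 0.2,"xyz": [-2,113.5,0],"spin": 0}
    - {"claw": 0.2,"xyz": [-2,113.5,10],"spin": 0}
    - {"claw": 0.2,"xyz": [-2,113.5,30],"spin": 0}
    - {"claw": 0.2,"xyz": [-2,113.5,40],"spin": 0}
    - {"claw": 0.2,"xyz": [-2,113.5,40],"spin": 0}

```text
time: 11.27
position: [0.4717, 0.2032, 0.2043]
tcp_rot: [-179.9, -0.2, 179.9]
wrist_force: [-0.8, -0.1, -1.8]
opening: 0.783
finger_force: 23.2
```

>>> apply_moves:
  moves:
    - {"claw": 0.2,"xyz": [0,0,20],"spin": 0}
    - {"claw": 0.2,"xyz": [0,0,35],"spin": 0}
    - {"claw": 0.2,"xyz": [0,0,50],"spin": 0}
    - {"claw": 0.2,"xyz": [0,0,58],"spin": 0}
    - {"claw": 0.2,"xyz": [0,0,61],"spin": 0}
    - {"claw": 0.2,"xyz": [0,0,61],"spin": 0}
    - {"claw": 0.2,"xyz": [0,0,61],"spin": 0}

```text
time: 11.85
position: [0.4736, 0.2051, 0.1464]
tcp_rot: [180.0, 0.0, 179.9]
wrist_force: [-1.2, 0.8, -1.1]
opening: 0.78
finger_force: 23.2
```

```bash
python3 f.py
```

```text
11.85 [0.4736 0.2051 0.1464] [179.9919   0.0471 179.9405] [-1.1826  0.839  -1.0826] [0.0024 0.0537 0.0422] 0.7802931568123103
```

>>> apply_moves:
  moves:
    - {"claw": 0.2,"xyz": [0.3,1.5,1],"spin": 0}
    - {"claw": 0.2,"xyz": [0.3,1.5,2.5],"spin": 0}
    - {"claw": 0.2,"xyz": [0.3,1.5,4],"spin": 0}
    - {"claw": 0.2,"xyz": [0.3,1.5,6],"spin": 0}
    - {"claw": 0.2,"xyz": [0.3,1.5,6],"spin": 0}

```text
time: 12.27
position: [0.4725, 0.2068, 0.1394]
tcp_rot: [-180.0, -0.0, 180.0]
wrist_force: [-0.6, -0.2, 0.1]
opening: 0.779
finger_force: 23.2
```

>>> apply_moves:
  moves:
    - {"claw": 0.2,"xyz": [0,0,1],"spin": 0}
    - {"claw": 0.2,"xyz": [0,0,2],"spin": 0}
    - {"claw": 0.2,"xyz": [0,0,2],"spin": 0}
    - {"claw": 0.2,"xyz": [0,0,2],"spin": 0}

```text
time: 12.6
position: [0.4726, 0.2067, 0.1375]
tcp_rot: [-180.0, -0.0, 180.0]
wrist_force: [0.2, -0.8, -0.8]
opening: 0.779
finger_force: 23.2
```

>>> apply_moves:
  moves:
    - {"claw": 0.2,"xyz": [0,0,0.7],"spin": 0}
    - {"claw": 0.2,"xyz": [0,0,1.4],"spin": 0}
    - {"claw": 0.2,"xyz": [0,0,1.4],"spin": 0}

```text
time: 12.85
position: [0.4727, 0.2066, 0.1362]
tcp_rot: [-180.0, 0.0, 180.0]
wrist_force: [-0.1, -2.3, 1.5]
opening: 0.781
finger_force: 23.4
```

>>> apply_moves:
  moves:
    - {"claw": 0.2,"xyz": [0,0,0.6],"spin": 0}
    - {"claw": 0.2,"xyz": [0,0,1.2],"spin": 0}
    - {"claw": 0.2,"xyz": [0,0,1.2],"spin": 0}

```text
time: 13.1
position: [0.4727, 0.2066, 0.135]
tcp_rot: [-180.0, -0.0, 180.0]
wrist_force: [-0.2, -4.1, 2.9]
opening: 0.78
finger_force: 23.5
```

>>> apply_moves:
  moves:
    - {"claw": 0.2,"xyz": [0,0,0.5],"spin": 0}
    - {"claw": 0.2,"xyz": [0,0,1],"spin": 0}
    - {"claw": 0.2,"xyz": [0,0,1],"spin": 0}

```text
time: 13.35
position: [0.4727, 0.2065, 0.1341]
tcp_rot: [-180.0, 0.0, 180.0]
wrist_force: [-1.8, -5.2, 5.1]
opening: 0.778
finger_force: 23.6
```

>>> apply_moves:
  moves:
    - {"claw": 0.2,"xyz": [0,-0.7,-0.7],"spin": 0}
    - {"claw": 0.2,"xyz": [0,-0.7,-0.7],"spin": 0}
    - {"claw": 0.2,"xyz": [0,-0.7,-0.7],"spin": 0}

```text
time: 13.6
position: [0.4726, 0.2063, 0.1346]
tcp_rot: [180.0, -0.0, 180.0]
wrist_force: [-0.4, -2.6, -0.9]
opening: 0.779
finger_force: 23.3
```

>>> apply_moves:
  moves:
    - {"claw": 0.65,"xyz": [0,0,0],"spin": 0}
    - {"claw": 0.8,"xyz": [0,0,0],"spin": 0}
    - {"claw": 1,"xyz": [0,0,0],"spin": 0}
    - {"claw": 1,"xyz": [0,0,0],"spin": 0}
    - {"claw": 1,"xyz": [0,0,-20],"spin": 0}
    - {"claw": 1,"xyz": [0,0,-60],"spin": 0}
    - {"claw": 1,"xyz": [0,0,-80],"spin": 0}
    - {"claw": 1,"xyz": [0,0,-80],"spin": 0}

```text
time: 14.27
position: [0.4752, 0.207, 0.2193]
tcp_rot: [179.9, 0.4, 180.0]
wrist_force: [0.6, 0.5, -0.6]
opening: 1.001
finger_force: 0.0
```

```bash
python3 ring.py s2 .150 .4705 .206
```

```text
[0.4752 0.207  0.2193] [179.9138   0.2579 179.9748] [-0.2127 -0.2255  0.068 ] 1.000754593424382 14.3167
rim [0.4701 0.2057] 138.72991943359375 [282.0597 210.7081]
```

>>> apply_moves:
  moves:
    - {"claw": 1,"xyz": [15,-330,0],"spin": 0}
    - {"claw": 1,"xyz": [15,-330,0],"spin": 0}
    - {"claw": 1,"xyz": [15,-330,0],"spin": 0}
    - {"claw": 1,"xyz": [15,-330,0],"spin": 0}
    - {"claw": 1,"xyz": [15,-330,0],"spin": 0}
    - {"claw": 1,"xyz": [15,-330,0],"spin": 0}
    - {"claw": 1,"xyz": [15,-330,0],"spin": 0}
    - {"claw": 1,"xyz": [15,-330,0],"spin": 0}

```text
time: 14.98
position: [0.4566, -0.1258, 0.2139]
tcp_rot: [180.0, -0.0, 180.0]
wrist_force: [1.7, -0.9, 0.4]
opening: 1.0
finger_force: 0.0
```

>>> apply_moves:
  moves:
    - {"claw": 1,"xyz": [0,-105,0],"spin": 0}
    - {"claw": 1,"xyz": [0,-105,0],"spin": 0}
    - {"claw": 1,"xyz": [0,-105,0],"spin": 0}
    - {"claw": 1,"xyz": [0,-105,0],"spin": 0}
    - {"claw": 1,"xyz": [0,-105,0],"spin": 0}
    - {"claw": 1,"xyz": [0,-105,0],"spin": 0}

```text
time: 15.48
position: [0.457, -0.228, 0.2139]
tcp_rot: [179.9, -0.1, 180.0]
wrist_force: [0.9, -0.1, 0.1]
opening: 1.002
finger_force: 0.0
```

```bash
python3 ring.py w3 .084 .457 -.229; python3 -c "
from ring import *
im=cv2.cvtColor(cv2.imread('pics/w3.png'),4);T=np.load('pics/w3.npy')
print('T3',ring(im,T,.084,(.5658,-.104)))"
```

```text
[ 0.457  -0.228   0.2139] [ 179.9375   -0.0551 -179.986 ] [ 0.5433  0.3366 -1.5546] 1.0012391576461395 15.5333
rim [ 0.4574 -0.2297] 149.79661560058594 [281.7106 195.9808]
T3 (array([ 0.5705, -0.1007]), np.float64(16.475114822387695))
```

>>> apply_moves:
  moves:
    - {"claw": 1,"xyz": [1,-1.5,40],"spin": 0}
    - {"claw": 1,"xyz": [1,-1.5,80],"spin": 0}
    - {"claw": 1,"xyz": [1,-1.5,118],"spin": 0}
    - {"claw": 1,"xyz": [1,-1.5,142],"spin": 0}
    - {"claw": 1,"xyz": [1,-1.5,148],"spin": 0}
    - {"claw": 1,"xyz": [1,-1.5,148],"spin": 0}
    - {"claw": 0.3,"xyz": [1,-1.5,148],"spin": 0}
    - {"claw": 0.2,"xyz": [1,-1.5,148],"spin": 0}
  squeeze: 20

```text
time: 16.2
position: [0.4579, -0.2307, 0.0687]
tcp_rot: [-179.9, 0.2, -180.0]
wrist_force: [1.5, 3.1, 8.5]
opening: 0.779
finger_force: 19.9
```

>>> apply_moves:
  moves:
    - {"claw": 0.2,"xyz": [0,0,0],"spin": 0}
    - {"claw": 0.2,"xyz": [0,0,0],"spin": 0}
    - {"claw": 0.2,"xyz": [0,0,-10],"spin": 0}
    - {"claw": 0.2,"xyz": [0,0,-40],"spin": 0}
    - {"claw": 0.2,"xyz": [0,0,-80],"spin": 0}
    - {"claw": 0.2,"xyz": [0,0,-120],"spin": 0}
    - {"claw": 0.2,"xyz": [0,0,-160],"spin": 0}
    - {"claw": 0.2,"xyz": [0,0,-200],"spin": 0}

```text
time: 16.87
position: [0.4561, -0.2302, 0.2706]
tcp_rot: [-179.9, 0.1, 180.0]
wrist_force: [1.1, -0.6, -1.8]
opening: 0.776
finger_force: 23.0
```

>>> apply_moves:
  moves:
    - {"claw": 0.2,"xyz": [-12,320,-15],"spin": 0}
    - {"claw": 0.2,"xyz": [-12,320,-15],"spin": 0}
    - {"claw": 0.2,"xyz": [-12,320,-15],"spin": 0}
    - {"claw": 0.2,"xyz": [-12,320,-15],"spin": 0}
    - {"claw": 0.2,"xyz": [-12,320,-15],"spin": 0}
    - {"claw": 0.2,"xyz": [-12,320,-15],"spin": 0}
    - {"claw": 0.2,"xyz": [-12,320,-15],"spin": 0}
    - {"claw": 0.2,"xyz": [-12,320,-15],"spin": 0}

```text
time: 17.53
position: [0.4683, 0.0927, 0.2837]
tcp_rot: [180.0, 0.1, -180.0]
wrist_force: [1.0, -0.3, -1.3]
opening: 0.771
finger_force: 23.1
```

>>> apply_moves:
  moves:
    - {"claw": 0.2,"xyz": [0,0,0],"spin": 0}
    - {"claw": 0.2,"xyz": [0,0,0],"spin": 0}

```text
time: 17.7
position: [0.4686, 0.0909, 0.2832]
tcp_rot: [-180.0, 0.1, -179.8]
wrist_force: [0.0, -0.1, -0.7]
opening: 0.775
finger_force: 23.1
```

```bash
python3 ring.py b3 .150 .4705 .206; python3 -c "
from ring import *
im=cv2.cvtColor(cv2.imread('pics/b3.png'),4);T=np.load('pics/b3.npy');p=T[:3,3];print('held',ring(im,T,p[2]+.018,p[:2])[0]-p[:2])"
```

```text
[0.4686 0.0909 0.2832] [-179.9687    0.0837 -179.9445] [ 0.8846  0.4575 -1.3301] 0.7726717753813372 17.75
rim [0.4704 0.2051] 141.93304443359375 [427.9087 196.484 ]
held [-0.0017 -0.0004]
```

>>> apply_moves:
  moves:
    - {"claw": 0.2,"xyz": [-3,40,0],"spin": 0}
    - {"claw": 0.2,"xyz": [-3,80,0],"spin": 0}
    - {"claw": 0.2,"xyz": [-3,112,0],"spin": 0}
    - {"claw": 0.2,"xyz": [-3,116,0],"spin": 0}
    - {"claw": 0.2,"xyz": [-3,116,10],"spin": 0}
    - {"claw": 0.2,"xyz": [-3,116,30],"spin": 0}
    - {"claw": 0.2,"xyz": [-3,116,50],"spin": 0}
    - {"claw": 0.2,"xyz": [-3,116,60],"spin": 0}

```text
time: 18.42
position: [0.4709, 0.2033, 0.2194]
tcp_rot: [-179.9, -0.1, 179.8]
wrist_force: [-0.4, 0.1, -0.5]
opening: 0.77
finger_force: 23.2
```

>>> apply_moves:
  moves:
    - {"claw": 0.2,"xyz": [0,0,15],"spin": 0}
    - {"claw": 0.2,"xyz": [0,0,30],"spin": 0}
    - {"claw": 0.2,"xyz": [0,0,40],"spin": 0}
    - {"claw": 0.2,"xyz": [0,0,45],"spin": 0}
    - {"claw": 0.2,"xyz": [0,0,45],"spin": 0}
    - {"claw": 0.2,"xyz": [0,0,45],"spin": 0}

```text
time: 18.92
position: [0.472, 0.2052, 0.1771]
tcp_rot: [-180.0, 0.0, 179.9]
wrist_force: [-0.5, -0.1, -0.6]
opening: 0.775
finger_force: 23.2
```

```bash
python3 f.py
```

```text
18.9167 [0.472  0.2052 0.1771] [-179.9991    0.0165  179.9277] [-0.5263 -0.1039 -0.6456] [ 0.0379  0.036  -0.0241] 0.7752093249412382
```

>>> apply_moves:
  moves:
    - {"claw": 0.2,"xyz": [0,0.5,2],"spin": 0}
    - {"claw": 0.2,"xyz": [0,0.5,4],"spin": 0}
    - {"claw": 0.2,"xyz": [0,0.5,6],"spin": 0}
    - {"claw": 0.2,"xyz": [0,0.5,8],"spin": 0}
    - {"claw": 0.2,"xyz": [0,0.5,8],"spin": 0}

```text
time: 19.33
position: [0.4716, 0.2059, 0.1685]
tcp_rot: [-180.0, -0.0, 180.0]
wrist_force: [-1.2, -2.7, -0.1]
opening: 0.771
finger_force: 23.2
```

>>> apply_moves:
  moves:
    - {"claw": 0.2,"xyz": [0,0,0.7],"spin": 0}
    - {"claw": 0.2,"xyz": [0,0,1.4],"spin": 0}
    - {"claw": 0.2,"xyz": [0,0,1.4],"spin": 0}

```text
time: 19.58
position: [0.4719, 0.2059, 0.1674]
tcp_rot: [-180.0, 0.0, 180.0]
wrist_force: [-0.8, -3.2, 1.1]
opening: 0.776
finger_force: 23.3
```

>>> apply_moves:
  moves:
    - {"claw": 0.2,"xyz": [0,0,0.6],"spin": 0}
    - {"claw": 0.2,"xyz": [0,0,1.2],"spin": 0}
    - {"claw": 0.2,"xyz": [0,0,1.2],"spin": 0}

```text
time: 19.83
position: [0.4719, 0.2059, 0.1662]
tcp_rot: [-180.0, 0.0, 180.0]
wrist_force: [-0.5, -4.0, 3.4]
opening: 0.774
finger_force: 23.4
```

>>> apply_moves:
  moves:
    - {"claw": 0.2,"xyz": [0,-1,0],"spin": 0}
    - {"claw": 0.2,"xyz": [0,-1.2,0],"spin": 0}
    - {"claw": 0.2,"xyz": [0,-1.2,0],"spin": 0}

```text
time: 20.08
position: [0.4716, 0.2053, 0.1661]
tcp_rot: [180.0, -0.0, 180.0]
wrist_force: [0.3, -0.9, 0.9]
opening: 0.773
finger_force: 23.3
```

>>> apply_moves:
  moves:
    - {"claw": 0.2,"xyz": [0,-0.3,0.6],"spin": 0}
    - {"claw": 0.2,"xyz": [0,-0.3,1],"spin": 0}
    - {"claw": 0.2,"xyz": [0,-0.3,1],"spin": 0}

```text
time: 20.33
position: [0.4716, 0.2049, 0.165]
tcp_rot: [180.0, -0.0, 180.0]
wrist_force: [-0.6, 1.0, -0.1]
opening: 0.777
finger_force: 23.3
```

>>> apply_moves:
  moves:
    - {"claw": 0.2,"xyz": [0,0.2,0.6],"spin": 0}
    - {"claw": 0.2,"xyz": [0,0.2,1],"spin": 0}
    - {"claw": 0.2,"xyz": [0,0.2,1],"spin": 0}

```text
time: 20.58
position: [0.4717, 0.2049, 0.1642]
tcp_rot: [180.0, 0.0, 180.0]
wrist_force: [-0.2, 0.7, 2.5]
opening: 0.775
finger_force: 23.5
```

>>> apply_moves:
  moves:
    - {"claw": 0.2,"xyz": [0,0,0.4],"spin": 0}
    - {"claw": 0.2,"xyz": [0,0,0.8],"spin": 0}
    - {"claw": 0.2,"xyz": [0,0,0.8],"spin": 0}

```text
time: 20.83
position: [0.4718, 0.2049, 0.1635]
tcp_rot: [180.0, 0.0, 180.0]
wrist_force: [-1.8, -0.0, 4.8]
opening: 0.776
finger_force: 23.7
```

>>> apply_moves:
  moves:
    - {"claw": 0.2,"xyz": [0,0,-0.6],"spin": 0}
    - {"claw": 0.2,"xyz": [0,0,-0.6],"spin": 0}
    - {"claw": 0.65,"xyz": [0,0,-0.6],"spin": 0}
    - {"claw": 0.8,"xyz": [0,0,-0.6],"spin": 0}
    - {"claw": 1,"xyz": [0,0,-0.6],"spin": 0}
    - {"claw": 1,"xyz": [0,0,-15],"spin": 0}
    - {"claw": 1,"xyz": [0,0,-50],"spin": 0}
    - {"claw": 1,"xyz": [0,0,-65],"spin": 0}

```text
time: 21.5
position: [0.4724, 0.205, 0.2311]
tcp_rot: [180.0, 0.1, 180.0]
wrist_force: [1.0, 0.5, 0.2]
opening: 1.001
finger_force: 0.0
```

```bash
python3 ring.py s3 .180 .4705 .205
```

```text
[0.4724 0.205  0.2311] [179.9111   0.3308 179.9658] [1.3384 0.0495 1.5654] 0.9964628017505505 21.55
rim [0.4698 0.2048] 133.85548400878906 [283.9982 224.7057]
```

>>> apply_moves:
  moves:
    - {"claw": 1,"xyz": [-94,-310,0],"spin": 0}
    - {"claw": 1,"xyz": [-94,-310,0],"spin": 0}
    - {"claw": 1,"xyz": [-94,-310,0],"spin": 0}
    - {"claw": 1,"xyz": [-94,-310,0],"spin": 0}
    - {"claw": 1,"xyz": [-94,-310,0],"spin": 0}
    - {"claw": 1,"xyz": [-94,-310,0],"spin": 0}
    - {"claw": 1,"xyz": [-94,-310,0],"spin": 0}
    - {"claw": 1,"xyz": [-94,-310,0],"spin": 0}

```text
time: 22.22
position: [0.566, -0.1084, 0.2281]
tcp_rot: [-180.0, 0.0, 179.9]
wrist_force: [-0.1, 1.3, -0.0]
opening: 1.001
finger_force: 0.0
```

>>> apply_moves:
  moves:
    - {"claw": 1,"xyz": [0,0,20],"spin": 0}
    - {"claw": 1,"xyz": [0,0,20],"spin": 0}
    - {"claw": 1,"xyz": [0,0,20],"spin": 0}

```text
time: 22.47
position: [0.5645, -0.1049, 0.2074]
tcp_rot: [179.9, -0.2, 179.9]
wrist_force: [0.3, -0.4, -0.2]
opening: 1.001
finger_force: 0.0
```

```bash
python3 ring.py w4 .084 .566 -.104
```

```text
[ 0.5645 -0.1049  0.2074] [179.9645  -0.0738 179.99  ] [-0.4726  0.3936  0.3294] 1.002821771742343 22.5167
rim [ 0.5556 -0.115 ] 12.571956634521484 [270.7761 186.5692]
```

View pics/w4.png

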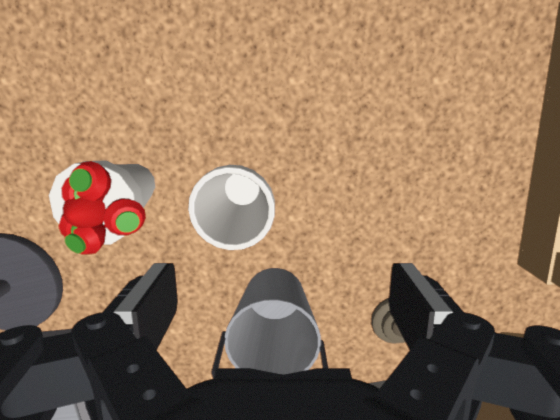

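T3 has been knocked aside. Its rim is now at pixel (232,208), about 4 cm towards the strawberry tub at (95,205).

```bash
python3 -c "
from ring import *
im=cv2.cvtColor(cv2.imread('pics/w4.png'),4);T=np.load('pics/w4.npy')
g=plane('wrist',(232,208),.084,T)[:2];print(g,ring(im,T,.084,g),'full',plane('wrist',(95,203),.084,T),'pailrim',plane('wrist',(272,338),.085,T))"
```

```text
[ 0.5726 -0.1452] (array([ 0.5745, -0.1454]), np.float64(148.81129455566406)) full [ 0.5684 -0.2506  0.084 ] pailrim [ 0.6885 -0.1153  0.085 ]
```

>>> apply_moves:
  moves:
    - {"claw": 1,"xyz": [-9,-35,0],"spin": 0}
    - {"claw": 1,"xyz": [-9,-40.5,20],"spin": 0}
    - {"claw": 1,"xyz": [-9,-40.5,60],"spin": 0}
    - {"claw": 1,"xyz": [-9,-40.5,90],"spin": 0}
    - {"claw": 1,"xyz": [-9,-40.5,110],"spin": 0}
    - {"claw": 1,"xyz": [-9,-40.5,110],"spin": 0}
  squeeze: 20

```text
time: 23.02
position: [0.5721, -0.1435, 0.0952]
tcp_rot: [179.9, -0.3, -179.9]
wrist_force: [0.3, 0.8, 0.2]
opening: 0.999
finger_force: 0.0
```

```bash
python3 ring.py w5 .084 .574 -.1454
```

```text
[ 0.5721 -0.1435  0.0952] [ 179.9318   -0.1665 -179.9396] [ 0.0392 -0.6488  1.04  ] 1.001558569127998 23.0667
rim [ 0.5736 -0.1447] 149.15855407714844 [282.0315 261.0559]
```

>>> apply_moves:
  moves:
    - {"claw": 1,"xyz": [-1,-1,15],"spin": 0}
    - {"claw": 1,"xyz": [-1,-1,29],"spin": 0}
    - {"claw": 1,"xyz": [-1,-1,29],"spin": 0}
    - {"claw": 1,"xyz": [-1,-1,29],"spin": 0}
    - {"claw": 0.3,"xyz": [-1,-1,29],"spin": 0}
    - {"claw": 0.2,"xyz": [-1,-1,29],"spin": 0}
    - {"claw": 0.2,"xyz": [-1,-1,29],"spin": 0}
    - {"claw": 0.2,"xyz": [-1,-1,29],"spin": 0}

```text
time: 23.73
position: [0.5771, -0.1468, 0.0717]
tcp_rot: [-180.0, 0.2, 180.0]
wrist_force: [-0.1, 1.8, 8.9]
opening: 0.775
finger_force: 20.1
```

>>> apply_moves:
  moves:
    - {"claw": 0.2,"xyz": [0,0,-10],"spin": 0}
    - {"claw": 0.2,"xyz": [0,0,-40],"spin": 0}
    - {"claw": 0.2,"xyz": [0,0,-80],"spin": 0}
    - {"claw": 0.2,"xyz": [0,0,-120],"spin": 0}
    - {"claw": 0.2,"xyz": [0,0,-160],"spin": 0}
    - {"claw": 0.2,"xyz": [0,0,-200],"spin": 0}
    - {"claw": 0.2,"xyz": [0,0,-240],"spin": 0}
    - {"claw": 0.2,"xyz": [0,0,-250],"spin": 0}

```text
time: 24.4
position: [0.5769, -0.1473, 0.3276]
tcp_rot: [-179.8, 0.5, 180.0]
wrist_force: [1.3, 0.2, -1.0]
opening: 0.772
finger_force: 22.9
```

>>> apply_moves:
  moves:
    - {"claw": 0.2,"xyz": [103,235,0],"spin": 0}
    - {"claw": 0.2,"xyz": [103,235,0],"spin": 0}
    - {"claw": 0.2,"xyz": [103,235,0],"spin": 0}
    - {"claw": 0.2,"xyz": [103,235,0],"spin": 0}
    - {"claw": 0.2,"xyz": [103,235,0],"spin": 0}
    - {"claw": 0.2,"xyz": [103,235,0],"spin": 0}
    - {"claw": 0.2,"xyz": [103,235,0],"spin": 0}
    - {"claw": 0.2,"xyz": [103,235,0],"spin": 0}

```text
time: 25.07
position: [0.4715, 0.0905, 0.3209]
tcp_rot: [180.0, 0.1, -179.8]
wrist_force: [1.0, -0.3, -1.0]
opening: 0.775
finger_force: 23.0
```

>>> apply_moves:
  moves:
    - {"claw": 0.2,"xyz": [0,0,0],"spin": 0}
    - {"claw": 0.2,"xyz": [0,0,0],"spin": 0}

```text
time: 25.23
position: [0.4732, 0.0875, 0.3199]
tcp_rot: [-180.0, 0.0, 179.9]
wrist_force: [0.7, -0.3, -0.6]
opening: 0.772
finger_force: 23.0
```

```bash
python3 ring.py b4 .180 .4701 .205; python3 -c "
from ring import *
im=cv2.cvtColor(cv2.imread('pics/b4.png'),4);T=np.load('pics/b4.npy');p=T[:3,3];print('held',ring(im,T,p[2]+.018,p[:2])[0]-p[:2])"
```

```text
[0.4732 0.0875 0.3199] [-179.9798    0.0235  179.8871] [-0.9259  0.3353 -0.649 ] 0.7714819096523523 25.2833
rim [0.4706 0.2038] 136.56732177734375 [427.9785 188.8356]
held [-0.0057 -0.0007]
```

>>> apply_moves:
  moves:
    - {"claw": 0.2,"xyz": [-1,40,0],"spin": 0}
    - {"claw": 0.2,"xyz": [-1,80,0],"spin": 0}
    - {"claw": 0.2,"xyz": [-1,112,0],"spin": 0}
    - {"claw": 0.2,"xyz": [-1,118.5,0],"spin": 0}
    - {"claw": 0.2,"xyz": [-1,118.5,10],"spin": 0}
    - {"claw": 0.2,"xyz": [-1,118.5,30],"spin": 0}
    - {"claw": 0.2,"xyz": [-1,118.5,50],"spin": 0}
    - {"claw": 0.2,"xyz": [-1,118.5,60],"spin": 0}

```text
time: 25.95
position: [0.4736, 0.2055, 0.2572]
tcp_rot: [-179.9, -0.1, 179.9]
wrist_force: [0.0, 0.1, -0.8]
opening: 0.774
finger_force: 23.1
```

>>> apply_moves:
  moves:
    - {"claw": 0.2,"xyz": [0,0,15],"spin": 0}
    - {"claw": 0.2,"xyz": [0,0,30],"spin": 0}
    - {"claw": 0.2,"xyz": [0,0,43],"spin": 0}
    - {"claw": 0.2,"xyz": [0,0,49],"spin": 0}
    - {"claw": 0.2,"xyz": [0,0,49],"spin": 0}
    - {"claw": 0.2,"xyz": [0,0,49],"spin": 0}

```text
time: 26.45
position: [0.4741, 0.2064, 0.2107]
tcp_rot: [-180.0, -0.0, 179.9]
wrist_force: [-0.5, -0.4, -1.1]
opening: 0.776
finger_force: 23.1
```

```bash
python3 f.py
```

```text
26.45 [0.4741 0.2064 0.2107] [-179.9973   -0.0031  179.9185] [-0.5269 -0.3886 -1.0665] [ 0.0241 -0.022  -0.0059] 0.7761444117209629
```

>>> apply_moves:
  moves:
    - {"claw": 0.2,"xyz": [0,-0.8,2],"spin": 0}
    - {"claw": 0.2,"xyz": [0,-0.8,4],"spin": 0}
    - {"claw": 0.2,"xyz": [0,-0.8,6],"spin": 0}
    - {"claw": 0.2,"xyz": [0,-0.8,8],"spin": 0}
    - {"claw": 0.2,"xyz": [0,-0.8,8],"spin": 0}

```text
time: 26.87
position: [0.4736, 0.2059, 0.2021]
tcp_rot: [-180.0, -0.0, 180.0]
wrist_force: [0.4, -0.2, -1.1]
opening: 0.775
finger_force: 23.1
```

>>> apply_moves:
  moves:
    - {"claw": 0.2,"xyz": [0,0,0.7],"spin": 0}
    - {"claw": 0.2,"xyz": [0,0,1.4],"spin": 0}
    - {"claw": 0.2,"xyz": [0,0,1.4],"spin": 0}

```text
time: 27.12
position: [0.4737, 0.206, 0.2009]
tcp_rot: [-180.0, 0.0, 180.0]
wrist_force: [-0.3, -0.4, -0.7]
opening: 0.774
finger_force: 23.1
```

>>> apply_moves:
  moves:
    - {"claw": 0.2,"xyz": [0,0,0.6],"spin": 0}
    - {"claw": 0.2,"xyz": [0,0,1.2],"spin": 0}
    - {"claw": 0.2,"xyz": [0,0,1.2],"spin": 0}

```text
time: 27.37
position: [0.4737, 0.206, 0.1997]
tcp_rot: [-180.0, 0.0, 180.0]
wrist_force: [-0.6, -1.4, 0.1]
opening: 0.77
finger_force: 23.1
```

>>> apply_moves:
  moves:
    - {"claw": 0.2,"xyz": [0,-0.6,0.6],"spin": 0}
    - {"claw": 0.2,"xyz": [0,-0.6,1.2],"spin": 0}
    - {"claw": 0.2,"xyz": [0,-0.6,1.2],"spin": 0}

```text
time: 27.62
position: [0.4736, 0.2055, 0.1984]
tcp_rot: [180.0, -0.0, 180.0]
wrist_force: [-1.0, -0.4, -0.3]
opening: 0.772
finger_force: 23.1
```

>>> apply_moves:
  moves:
    - {"claw": 0.2,"xyz": [0,-0.2,0.5],"spin": 0}
    - {"claw": 0.2,"xyz": [0,-0.2,1],"spin": 0}
    - {"claw": 0.2,"xyz": [0,-0.2,1],"spin": 0}

```text
time: 27.87
position: [0.4737, 0.2053, 0.1974]
tcp_rot: [180.0, -0.0, 180.0]
wrist_force: [-0.4, -0.3, -0.7]
opening: 0.775
finger_force: 23.1
```

>>> apply_moves:
  moves:
    - {"claw": 0.2,"xyz": [0,0,0.4],"spin": 0}
    - {"claw": 0.2,"xyz": [0,0,0.8],"spin": 0}
    - {"claw": 0.2,"xyz": [0,0,0.8],"spin": 0}

```text
time: 28.12
position: [0.4737, 0.2052, 0.1967]
tcp_rot: [-180.0, -0.0, 180.0]
wrist_force: [0.2, -0.4, -0.4]
opening: 0.772
finger_force: 23.1
```

>>> apply_moves:
  moves:
    - {"claw": 0.2,"xyz": [0,0,0.5],"spin": 0}
    - {"claw": 0.2,"xyz": [0,0,1],"spin": 0}
    - {"claw": 0.2,"xyz": [0,0,1],"spin": 0}

```text
time: 28.37
position: [0.4737, 0.2052, 0.1957]
tcp_rot: [-180.0, -0.0, 180.0]
wrist_force: [-0.2, -0.1, -0.3]
opening: 0.774
finger_force: 23.1
```

>>> apply_moves:
  moves:
    - {"claw": 0.2,"xyz": [0,0,0.5],"spin": 0}
    - {"claw": 0.2,"xyz": [0,0,1],"spin": 0}
    - {"claw": 0.2,"xyz": [0,0,1],"spin": 0}

```text
time: 28.62
position: [0.4738, 0.2052, 0.1947]
tcp_rot: [-180.0, 0.0, 180.0]
wrist_force: [0.4, -0.4, -0.4]
opening: 0.774
finger_force: 23.1
```

>>> apply_moves:
  moves:
    - {"claw": 0.2,"xyz": [0,0,0.5],"spin": 0}
    - {"claw": 0.2,"xyz": [0,0,1],"spin": 0}
    - {"claw": 0.2,"xyz": [0,0,1],"spin": 0}

```text
time: 28.87
position: [0.4738, 0.2052, 0.1937]
tcp_rot: [-180.0, 0.0, 180.0]
wrist_force: [0.4, -1.6, 1.2]
opening: 0.771
finger_force: 23.2
```

>>> apply_moves:
  moves:
    - {"claw": 0.2,"xyz": [0,0,0.5],"spin": 0}
    - {"claw": 0.2,"xyz": [0,0,1],"spin": 0}
    - {"claw": 0.2,"xyz": [0,0,1],"spin": 0}

```text
time: 29.12
position: [0.4739, 0.2052, 0.1929]
tcp_rot: [-180.0, 0.0, 180.0]
wrist_force: [0.3, -2.0, 2.2]
opening: 0.772
finger_force: 23.4
```

>>> apply_moves:
  moves:
    - {"claw": 0.2,"xyz": [0,-0.3,-0.5],"spin": 0}
    - {"claw": 0.2,"xyz": [0,-0.3,-0.5],"spin": 0}
    - {"claw": 0.65,"xyz": [0,-0.3,-0.5],"spin": 0}
    - {"claw": 0.8,"xyz": [0,-0.3,-0.5],"spin": 0}
    - {"claw": 1,"xyz": [0,-0.3,-0.5],"spin": 0}
    - {"claw": 1,"xyz": [0,-0.3,-15],"spin": 0}
    - {"claw": 1,"xyz": [0,-0.3,-50],"spin": 0}
    - {"claw": 1,"xyz": [0,-0.3,-70],"spin": 0}

```text
time: 29.78
position: [0.4739, 0.2052, 0.2649]
tcp_rot: [180.0, 0.0, 180.0]
wrist_force: [0.9, -0.1, 0.1]
opening: 0.997
finger_force: 0.0
```

>>> apply_moves:
  moves:
    - {"claw": 1,"xyz": [-140,-300,-20],"spin": 0}
    - {"claw": 1,"xyz": [-140,-300,-20],"spin": 0}
    - {"claw": 1,"xyz": [-140,-300,-20],"spin": 0}
    - {"claw": 1,"xyz": [-140,-300,-20],"spin": 0}
    - {"claw": 1,"xyz": [-140,-300,-20],"spin": 0}
    - {"claw": 1,"xyz": [-140,-300,-20],"spin": 0}
    - {"claw": 1,"xyz": [-140,-300,-20],"spin": 0}
    - {"claw": 1,"xyz": [-140,-300,-20],"spin": 0}

```text
time: 30.45
position: [0.6141, -0.0972, 0.2829]
tcp_rot: [180.0, 0.0, 180.0]
wrist_force: [1.2, 0.0, -0.7]
opening: 0.999
finger_force: 0.0
```

>>> apply_moves:
  moves:
    - {"claw": 1,"xyz": [0,0,0],"spin": 0}
    - {"claw": 1,"xyz": [0,0,0],"spin": 0}
    - {"claw": 1,"xyz": [0,0,0],"spin": 0}

```text
time: 30.7
position: [0.6133, -0.0949, 0.2824]
tcp_rot: [180.0, -0.0, 179.9]
wrist_force: [-0.8, -0.8, -0.1]
opening: 0.999
finger_force: 0.0
```

```bash
python3 -c "
from h import *
im=look('p1');print(bot.get_obs()['position'])
for n in('scene','side'): cv2.imwrite(f'pics/{n}2.png',cv2.cvtColor(bot.get_image(n),4))
a=cv2.imread('pics/scene2.png')[190:330,300:420];b=cv2.imread('pics/side2.png')[90:230,130:250]
f=lambda x:cv2.resize(x,None,fx=2,fy=2,interpolation=2)
cv2.imwrite('pics/cc2.png',np.vstack([np.hstack([f(a),f(b)])[:,:480],0*f(a)[:1,:1].repeat(480,1)]) if 0 else np.hstack([cv2.resize(np.vstack([a,b]),None,fx=2,fy=2,interpolation=2)[:560],np.vstack([cv2.imread('pics/p1.png'),np.zeros((140,560,3),np.uint8)])]))
"
```

```text
[ 0.6132 -0.0942  0.2826]
```

View pics/cc2.png

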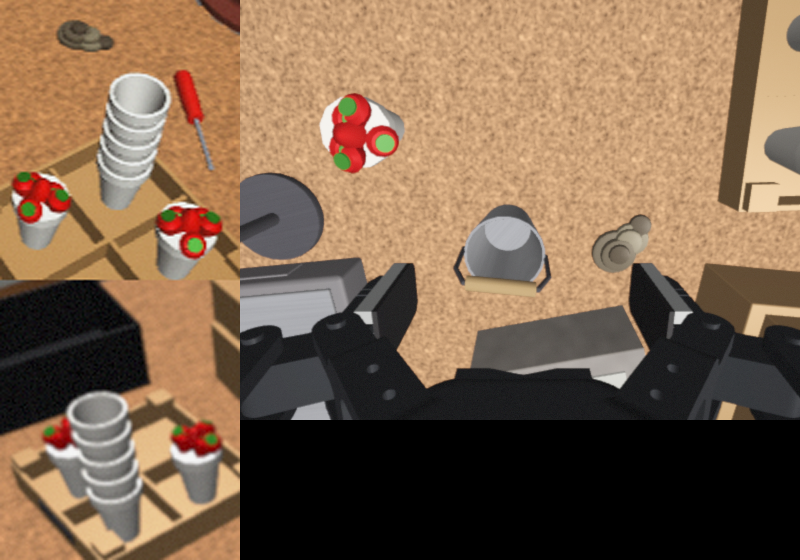

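The four tubs are stacked evenly and upright in the base. The pail's grip is centred at wrist pixel (261,285), with ends at (226,283) and (297,288). Next I turn the tool and look at the hook.

>>> apply_moves:
  moves:
    - {"claw": 1,"xyz": [-12,-240,-37],"spin": 7}
    - {"claw": 1,"xyz": [-12,-240,-37],"spin": 14}
    - {"claw": 1,"xyz": [-12,-240,-37],"spin": 21}
    - {"claw": 1,"xyz": [-12,-240,-37],"spin": 28}
    - {"claw": 1,"xyz": [-12,-240,-37],"spin": 35}
    - {"claw": 1,"xyz": [-12,-240,-37],"spin": 42}
    - {"claw": 1,"xyz": [-12,-240,-37],"spin": 49}
    - {"claw": 1,"xyz": [-12,-240,-37],"spin": 56}

```text
time: 31.52
position: [0.6254, -0.3365, 0.3193]
tcp_rot: [-180.0, 0.0, 123.5]
wrist_force: [-0.3, 0.3, 0.1]
opening: 0.998
finger_force: 0.0
```

>>> apply_moves:
  moves:
    - {"claw": 1,"xyz": [0,0,0],"spin": 7}
    - {"claw": 1,"xyz": [0,0,0],"spin": 14}
    - {"claw": 1,"xyz": [0,0,0],"spin": 21}
    - {"claw": 1,"xyz": [0,0,0],"spin": 28}
    - {"claw": 1,"xyz": [0,0,0],"spin": 34}
    - {"claw": 1,"xyz": [0,0,0],"spin": 34}
    - {"claw": 1,"xyz": [0,0,0],"spin": 34}

```text
time: 32.1
position: [0.6257, -0.3341, 0.3201]
tcp_rot: [180.0, 0.0, 90.2]
wrist_force: [0.3, 0.3, -0.2]
opening: 1.0
finger_force: 0.0
```

```bash
python3 -c "
from h import *
T=np.load('pics/p1.npy')
for p in[(226,283),(297,288)]:print(plane('wrist',p,.15,T))
im=look('h1');T=np.load('pics/h1.npy');print(T[:3,3],bot.get_obs()['tcp_rot'])
for P in[(.677,-.393,.22),(.618,-.4055,.205),(.575,-.415,.225)]:print(proj('wrist',P,T))
"
```

```text
[ 0.6917 -0.1431  0.15  ]
[ 0.6966 -0.0827  0.15  ]
[ 0.6257 -0.3341  0.3201] [179.9885   0.0043  90.2446]
[350.8912 280.2346]
[272.7487 285.2261]
[214.9407 309.4034]
```

View pics/h1.png

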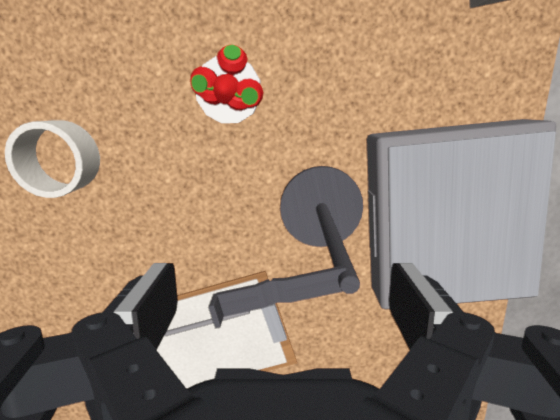

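```bash
python3 -c "
from h import *
from scipy import ndimage
im=cv2.imread('pics/h1.png');T=np.load('pics/h1.npy')
g=cv2.cvtColor(im,6)
for c in(235,245,255,265,275,285,300,315,330):
    r=np.arange(262,325);m=r[g[262:325,c]<88]
    l,k=ndimage.label(g[262:325,c]<88); s=[(r[l==i].min(),r[l==i].max()) for i in range(1,k+1)]
    s=max(s,key=lambda a:a[1]-a[0]);mid=(s[0]+s[1])/2
    print(c,s,plane('wrist',(c,mid),.205,T),abs(plane('wrist',(c,s[0]),.205,T)-plane('wrist',(c,s[1]),.205,T))[1])
print(plane('wrist',(348,281),.22,T),plane('wrist',(216,308),.225,T))
"
```

```text
235 (np.int64(289), np.int64(291)) [ 0.5877 -0.4099  0.205 ] 0.0017889437958376053
245 (np.int64(287), np.int64(289)) [ 0.5958 -0.408   0.205 ] 0.0017828272208593177
255 (np.int64(285), np.int64(286)) [ 0.6038 -0.4058  0.205 ] 0.0008876157929195716
265 (np.int64(280), np.int64(282)) [ 0.6118 -0.4018  0.205 ] 0.001761706645040162
275 (np.int64(278), np.int64(280)) [ 0.6198 -0.4     0.205 ] 0.0017557282663334672
285 (np.int64(278), np.int64(280)) [ 0.6278 -0.4     0.205 ] 0.001755698968160302
300 (np.int64(275), np.int64(277)) [ 0.6396 -0.3973  0.205 ] 0.0017467879322738966
315 (np.int64(272), np.int64(274)) [ 0.6515 -0.3946  0.205 ] 0.001737944066975694
330 (np.int64(269), np.int64(270)) [ 0.6632 -0.3916  0.205 ] 0.0008638582978697795
[ 0.6749 -0.3936  0.22  ] [ 0.5759 -0.4138  0.225 ]
```

```bash
python3 -c "
from h import *
im=cv2.imread('pics/h1.png');T=np.load('pics/h1.npy')
g=cv2.cvtColor(im,6);s=cv2.cvtColor(im,cv2.COLOR_BGR2HSV)[...,1]
for c in(245,285,320):print(c,[(r,int(g[r,c]),int(s[r,c])) for r in range(264,314,2)])
"
```

```text
245 [(264, 158, 107), (266, 159, 108), (268, 169, 103), (270, 158, 108), (272, 158, 108), (274, 173, 104), (276, 123, 127), (278, 132, 131), (280, 129, 129), (282, 198, 35), (284, 230, 13), (286, 142, 14), (288, 69, 11), (290, 92, 18), (292, 98, 13), (294, 95, 15), (296, 96, 15), (298, 94, 15), (300, 93, 16), (302, 95, 15), (304, 94, 15), (306, 95, 15), (308, 92, 18), (310, 92, 16), (312, 135, 7)]
285 [(264, 174, 102), (266, 169, 103), (268, 168, 105), (270, 157, 107), (272, 175, 102), (274, 167, 104), (276, 138, 106), (278, 66, 22), (280, 81, 15), (282, 95, 15), (284, 94, 13), (286, 93, 16), (288, 94, 20), (290, 92, 18), (292, 95, 18), (294, 96, 15), (296, 93, 18), (298, 96, 13), (300, 93, 18), (302, 127, 68), (304, 170, 104), (306, 174, 103), (308, 164, 106), (310, 164, 107), (312, 141, 110)]
320 [(264, 156, 107), (266, 154, 109), (268, 175, 101), (270, 111, 84), (272, 71, 14), (274, 93, 21), (276, 98, 13), (278, 97, 13), (280, 95, 15), (282, 94, 15), (284, 93, 18), (286, 93, 18), (288, 94, 15), (290, 94, 13), (292, 95, 15), (294, 92, 13), (296, 132, 78), (298, 170, 103), (300, 175, 102), (302, 165, 105), (304, 156, 108), (306, 155, 107), (308, 154, 106), (310, 170, 104), (312, 175, 101)]
```

```bash
python3 -c "
from h import *
T=np.load('pics/h1.npy')
P=[plane('wrist',p,z,T) for p,z in [((245,300.3),.209),((285,290.8),.207),((320,284),.209)]]
for p in P:print(p)
d=P[2]-P[0];a=np.degrees(np.arctan2(d[1],d[0]));print('yaw',a)
c=np.array([.676,-.3935]);u=d[:2]/np.linalg.norm(d[:2]);n=np.array([-u[1],u[0]])
q=P[0][:2]; s=(c-q)@u-.060; print('seat on line',q+u*s,'post off line',(c-q)@n)
s=(np.array([.5755,-.4145])-q)@u+.048; print(q+u*s)
"
```

```text
[ 0.596  -0.4167  0.209 ]
[ 0.6278 -0.4093  0.207 ]
[ 0.6552 -0.4021  0.209 ]
yaw 13.847054540614627
seat on line [ 0.6186 -0.4112] post off line 0.003410678378086875
[ 0.6238 -0.4099]
```

The hook reads clearly: post top (348,281), tip (216,308), strip centre line giving yaw 13.5° and a seat near (0.620, -0.4105). I'll grip the pail handle 23 mm off centre so the fingers pass beside the hook strip.

>>> apply_moves:
  moves:
    - {"claw": 0,"xyz": [243.5,70,60],"spin": 4.7}
    - {"claw": 0,"xyz": [243.5,70,60],"spin": 4.7}
    - {"claw": 0,"xyz": [243.5,70,60],"spin": 4.7}
    - {"claw": 0,"xyz": [243.5,70,60],"spin": 4.7}
    - {"claw": 0,"xyz": [243.5,70,60],"spin": 4.7}
    - {"claw": 0,"xyz": [243.5,70,60],"spin": 4.7}
    - {"claw": 0,"xyz": [243.5,70,60],"spin": 4.7}
    - {"claw": 0,"xyz": [243.5,70,60],"spin": 4.7}

```text
time: 32.82
position: [0.6957, -0.0875, 0.2588]
tcp_rot: [-179.9, -0.0, 85.7]
wrist_force: [0.1, -0.5, -0.3]
opening: 0.498
finger_force: 0.0
```

>>> apply_moves:
  moves:
    - {"claw": 0,"xyz": [0,0,30],"spin": 0}
    - {"claw": 0,"xyz": [0,0,40],"spin": 0}
    - {"claw": 0,"xyz": [0,0,40],"spin": 0}
    - {"claw": 0,"xyz": [0,0,40],"spin": 0}

```text
time: 33.15
position: [0.695, -0.0927, 0.2198]
tcp_rot: [-179.9, -0.0, 85.2]
wrist_force: [-0.9, 0.4, 1.3]
opening: 0.498
finger_force: 0.0
```

```bash
python3 -c "
from h import *
im=look('p2');T=np.load('pics/p2.npy');print(T[:3,3],bot.get_obs()['tcp_rot'],bot.get_obs()['opening'])
for P in [(.6935,-.1132,.15),(.6912,-.143,.15),(.6958,-.0833,.15)]: print(proj('wrist',P,T))
h=cv2.cvtColor(im,cv2.COLOR_RGB2HSV);c=h[230:420,200:380]
m=((im[...,0].astype(int)-im[...,2]>50)&(im[...,0]>120))
cv2.imwrite('pics/p2m.png',m[:, :].astype(np.uint8)*255)"
```

```text
[ 0.695  -0.0927  0.2198] [179.9729   0.0122  85.2366] 0.5014436686822803
[283.1273 248.1843]
[283.3966 290.1656]
[282.8246 202.9297]
```

View pics/p2.png

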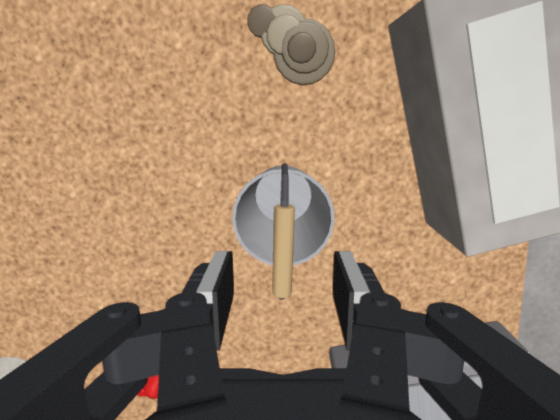

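The grip at (284,206)–(282,298) is centred between the fingers. I'll descend and grip.

>>> apply_moves:
  moves:
    - {"claw": 0,"xyz": [0,0,30],"spin": 0}
    - {"claw": 0,"xyz": [0,0,60],"spin": 0}
    - {"claw": 0,"xyz": [0,0,80],"spin": 0}
    - {"claw": 0,"xyz": [0,0,82],"spin": 0}
    - {"claw": 0,"xyz": [0,0,82],"spin": 0}
    - {"claw": -0.6,"xyz": [0,0,82],"spin": 0}
    - {"claw": -0.9,"xyz": [0,0,82],"spin": 0}
    - {"claw": -0.9,"xyz": [0,0,82],"spin": 0}
  squeeze: 70

```text
time: 33.87
position: [0.6968, -0.092, 0.1402]
tcp_rot: [179.8, 0.0, 85.3]
wrist_force: [0.0, 0.2, 4.4]
opening: 0.122
finger_force: 68.3
```

>>> apply_moves:
  moves:
    - {"claw": -0.9,"xyz": [0,0,0],"spin": 0}
    - {"claw": -0.9,"xyz": [0,0,0],"spin": 0}
    - {"claw": -0.9,"xyz": [0,0,0],"spin": 0}
    - {"claw": -0.9,"xyz": [0,0,0],"spin": 0}

```text
time: 34.2
position: [0.6967, -0.092, 0.1402]
tcp_rot: [179.8, 0.0, 85.3]
wrist_force: [0.0, 0.2, 5.4]
opening: 0.117
finger_force: 68.3
```

```bash
python3 f.py
```

```text
34.2 [ 0.6967 -0.092   0.1402] [179.8012   0.0341  85.2714] [0.0042 0.2357 5.4283] [ 0.003   0.2182 -0.0168] 0.11735921424775701
```

>>> apply_moves:
  moves:
    - {"claw": -0.9,"xyz": [0,0,-10],"spin": 0}
    - {"claw": -0.9,"xyz": [0,0,-30],"spin": 0}
    - {"claw": -0.9,"xyz": [0,0,-60],"spin": 0}
    - {"claw": -0.9,"xyz": [0,0,-95],"spin": 0}
    - {"claw": -0.9,"xyz": [0,0,-130],"spin": 0}
    - {"claw": -0.9,"xyz": [0,0,-155],"spin": 0}
    - {"claw": -0.9,"xyz": [0,0,-165],"spin": 0}
    - {"claw": -0.9,"xyz": [0,0,-165],"spin": 0}

```text
time: 34.87
position: [0.6968, -0.0919, 0.3073]
tcp_rot: [179.6, 0.1, 85.3]
wrist_force: [-0.7, 0.5, -3.4]
opening: 0.117
finger_force: 68.7
```

```bash
cat > go.py <<'E'
# tool shift (mm) and spin from the measured pose to world x y z yaw
import sys;from h import *
x,y,z,yaw=map(float,sys.argv[1:5]);o=bot.get_obs();T=pose(o)
print(o['time'],o['position'],o['tcp_rot'],o['wrist_force'],o['opening'])
print('shift',T[:3,:3].T@(np.array([x,y,z])-T[:3,3])*1000,'spin',o['tcp_rot'][2]-yaw)
E
python3 go.py .487 -.4146 .305 103.5
```

```text
34.8667 [ 0.6968 -0.0919  0.3073] [179.6391   0.05    85.2757] [-0.7082  0.5095 -3.4099] 0.1168877720760035
shift [-338.887  -182.4768    1.4784] spin -18.224283969649747
```

>>> apply_moves:
  moves:
    - {"claw": -0.9,"xyz": [-10,-5,0],"spin": -1}
    - {"claw": -0.9,"xyz": [-30,-16,0],"spin": -3}
    - {"claw": -0.9,"xyz": [-54,-29,0],"spin": -5}
    - {"claw": -0.9,"xyz": [-80,-43,0],"spin": -7}
    - {"claw": -0.9,"xyz": [-106,-57,0],"spin": -9}
    - {"claw": -0.9,"xyz": [-132,-71,0],"spin": -11}
    - {"claw": -0.9,"xyz": [-158,-85,0],"spin": -13}
    - {"claw": -0.9,"xyz": [-184,-99,0],"spin": -15}

```text
time: 35.53
position: [0.5803, -0.2676, 0.302]
tcp_rot: [-179.9, -0.1, 100.4]
wrist_force: [0.1, -0.5, -2.5]
opening: 0.121
finger_force: 68.7
```

```bash
python3 go.py .487 -.4146 .305 103.5
```

```text
35.5333 [ 0.5803 -0.2676  0.302 ] [-179.9433   -0.057   100.3756] [ 0.1178 -0.5195 -2.5369] 0.12061470857186217
shift [-127.7962 -118.2704   -2.9926] spin -3.124381527651451
```

>>> apply_moves:
  moves:
    - {"claw": -0.9,"xyz": [-24,-22,0],"spin": -2}
    - {"claw": -0.9,"xyz": [-48,-44,0],"spin": -3}
    - {"claw": -0.9,"xyz": [-72,-66,0],"spin": -3}
    - {"claw": -0.9,"xyz": [-94,-87,0],"spin": -3}
    - {"claw": -0.9,"xyz": [-112,-104,0],"spin": -3}
    - {"claw": -0.9,"xyz": [-123,-114,0],"spin": -3}
    - {"claw": -0.9,"xyz": [-127,-118,0],"spin": -3}
    - {"claw": -0.9,"xyz": [-127,-118,0],"spin": -3}

```text
time: 36.2
position: [0.4877, -0.4133, 0.3022]
tcp_rot: [-180.0, -0.0, 103.2]
wrist_force: [0.2, 0.6, -2.1]
opening: 0.118
finger_force: 68.7
```

>>> apply_moves:
  moves:
    - {"claw": -0.9,"xyz": [0,0,8],"spin": 0}
    - {"claw": -0.9,"xyz": [0,0,22],"spin": 0}
    - {"claw": -0.9,"xyz": [0,0,40],"spin": 0}
    - {"claw": -0.9,"xyz": [0,0,56],"spin": 0}
    - {"claw": -0.9,"xyz": [0,0,66],"spin": 0}
    - {"claw": -0.9,"xyz": [0,0,70],"spin": 0}
    - {"claw": -0.9,"xyz": [0,0,70],"spin": 0}
    - {"claw": -0.9,"xyz": [0,0,70],"spin": 0}

```text
time: 36.87
position: [0.4888, -0.4125, 0.2332]
tcp_rot: [180.0, 0.0, 103.3]
wrist_force: [0.1, -0.9, -1.8]
opening: 0.115
finger_force: 68.7
```

```bash
python3 go.py .6137 -.3843 .232 103.5
python3 - <<'E'
import sys;sys.path.insert(0,'.')
from h import *
im=look('h2');T=np.load('pics/h2.npy')
for P in[(.6935,0,0)]:pass
a=cv2.cvtColor(im,4)
b=cv2.cvtColor(bot.get_image('side'),4);cv2.imwrite('pics/side3.png',b)
c=cv2.cvtColor(bot.get_image('scene'),4);cv2.imwrite('pics/scene3.png',c)
E
```

```text
36.8667 [ 0.4888 -0.4125  0.2332] [179.9817   0.0216 103.3112] [ 0.0606 -0.9153 -1.8442] 0.11532693771123226
shift [ -1.313  128.0872   1.2793] spin -0.188791928344898
```

>>> apply_moves:
  moves:
    - {"claw": -0.9,"xyz": [0,8,0],"spin": 0}
    - {"claw": -0.9,"xyz": [0,20,0],"spin": 0}
    - {"claw": -0.9,"xyz": [0,33,0],"spin": 0}
    - {"claw": -0.9,"xyz": [0,46,0],"spin": 0}
    - {"claw": -0.9,"xyz": [0,58,0],"spin": 0}
    - {"claw": -0.9,"xyz": [0,66,0],"spin": 0}
    - {"claw": -0.9,"xyz": [0,70,0],"spin": 0}
    - {"claw": -0.9,"xyz": [0,70,0],"spin": 0}

```text
time: 37.68
position: [0.5572, -0.3965, 0.2326]
tcp_rot: [180.0, 0.0, 103.3]
wrist_force: [-0.5, -0.2, -2.5]
opening: 0.117
finger_force: 68.6
```

>>> apply_moves:
  moves:
    - {"claw": -0.9,"xyz": [-1,8,0],"spin": 0}
    - {"claw": -0.9,"xyz": [-1,18,0],"spin": 0}
    - {"claw": -0.9,"xyz": [-1,29,0],"spin": 0}
    - {"claw": -0.9,"xyz": [-1,40,0],"spin": 0}
    - {"claw": -0.9,"xyz": [-1,50,0],"spin": 0}
    - {"claw": -0.9,"xyz": [-1,56,0],"spin": 0}
    - {"claw": -0.9,"xyz": [-1,58,0],"spin": 0}
    - {"claw": -0.9,"xyz": [-1,58,0],"spin": 0}

```text
time: 38.35
position: [0.6132, -0.3844, 0.2325]
tcp_rot: [-180.0, -0.0, 103.3]
wrist_force: [-0.4, 0.7, -2.8]
opening: 0.114
finger_force: 68.7
```

```bash
python3 go.py .6137 -.3843 .2015 103.5
python3 - <<'E'
import sys;sys.path.insert(0,'.')
from h import *
im=look('h3');T=np.load('pics/h3.npy')
a=cv2.cvtColor(im,4)
b=cv2.cvtColor(bot.get_image('side'),4)
c=cv2.cvtColor(bot.get_image('scene'),4)
f=lambda x,s:cv2.resize(x,s,interpolation=2)
cv2.imwrite('pics/hh.png',np.vstack([np.hstack([f(b[200:360,370:530],(400,400)),f(c[80:240,140:300],(400,400))]),f(a[210:420,80:480],(800,200))[:,:800]]))
E
```

```text
38.35 [ 0.6132 -0.3844  0.2325] [-179.9887   -0.0081  103.2791] [-0.3751  0.6673 -2.7589] 0.11444112110499166
shift [ 0.0145  0.5251 31.0344] spin -0.2209461447261134
```

View pics/hh.png

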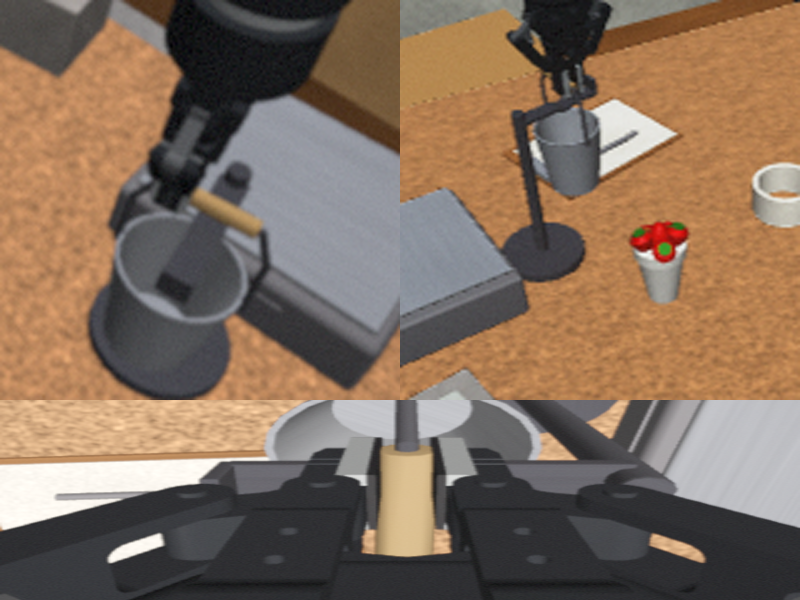

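The handle arch is threaded over the hook, with the strip passing under the grip beside the fingers and the pail level. I'll lower it gently.

>>> apply_moves:
  moves:
    - {"claw": -0.9,"xyz": [0,0,5],"spin": 0}
    - {"claw": -0.9,"xyz": [0,0,12],"spin": 0}
    - {"claw": -0.9,"xyz": [0,0,18],"spin": 0}
    - {"claw": -0.9,"xyz": [0,0,23],"spin": 0}
    - {"claw": -0.9,"xyz": [0,0,26],"spin": 0}
    - {"claw": -0.9,"xyz": [0,0,27],"spin": 0}
    - {"claw": -0.9,"xyz": [0,0,27],"spin": 0}
    - {"claw": -0.9,"xyz": [0,0,27],"spin": 0}

```text
time: 39.17
position: [0.6131, -0.3845, 0.2059]
tcp_rot: [180.0, 0.0, 103.3]
wrist_force: [-0.3, -0.4, -2.5]
opening: 0.117
finger_force: 68.7
```

>>> apply_moves:
  moves:
    - {"claw": -0.9,"xyz": [0,0,0.7],"spin": 0}
    - {"claw": -0.9,"xyz": [0,0,1.5],"spin": 0}
    - {"claw": -0.9,"xyz": [0,0,1.5],"spin": 0}

```text
time: 39.42
position: [0.6131, -0.3845, 0.2042]
tcp_rot: [180.0, 0.0, 103.3]
wrist_force: [-0.2, -0.3, -2.2]
opening: 0.119
finger_force: 68.7
```

>>> apply_moves:
  moves:
    - {"claw": -0.9,"xyz": [0,0,0.7],"spin": 0}
    - {"claw": -0.9,"xyz": [0,0,1.5],"spin": 0}
    - {"claw": -0.9,"xyz": [0,0,1.5],"spin": 0}

```text
time: 39.67
position: [0.613, -0.3844, 0.2025]
tcp_rot: [-180.0, -0.0, 103.3]
wrist_force: [-0.2, -0.1, -2.1]
opening: 0.115
finger_force: 68.7
```

>>> apply_moves:
  moves:
    - {"claw": -0.9,"xyz": [0,0,0.6],"spin": 0}
    - {"claw": -0.9,"xyz": [0,0,1.2],"spin": 0}
    - {"claw": -0.9,"xyz": [0,0,1.2],"spin": 0}

```text
time: 39.92
position: [0.613, -0.3844, 0.202]
tcp_rot: [180.0, 0.0, 103.3]
wrist_force: [-1.1, 1.5, 2.4]
opening: 0.121
finger_force: 69.1
```

>>> apply_moves:
  moves:
    - {"claw": -0.9,"xyz": [0,0,0.6],"spin": 0}
    - {"claw": -0.9,"xyz": [0,0,1.2],"spin": 0}
    - {"claw": -0.9,"xyz": [0,0,1.2],"spin": 0}

```text
time: 40.17
position: [0.6131, -0.3844, 0.2016]
tcp_rot: [180.0, 0.0, 103.3]
wrist_force: [-3.7, 3.6, 7.6]
opening: 0.113
finger_force: 69.8
```

>>> apply_moves:
  moves:
    - {"claw": -0.9,"xyz": [0,0,0.6],"spin": 0}
    - {"claw": -0.9,"xyz": [0,0,1.2],"spin": 0}
    - {"claw": -0.9,"xyz": [0,0,1.2],"spin": 0}

```text
time: 40.42
position: [0.6132, -0.3843, 0.2013]
tcp_rot: [179.9, 0.1, 103.3]
wrist_force: [-4.9, 5.3, 13.1]
opening: 0.121
finger_force: 70.5
```

Contact is at seat height. I'll ease off and open slowly.

>>> apply_moves:
  moves:
    - {"claw": -0.9,"xyz": [0,-1,-2.2],"spin": 0}
    - {"claw": -0.9,"xyz": [0,-1.5,-2.2],"spin": 0}
    - {"claw": -0.9,"xyz": [0,-1.5,-2.2],"spin": 0}
    - {"claw": -0.9,"xyz": [0,-1.5,-2.2],"spin": 0}
  squeeze: 20

```text
time: 40.75
position: [0.6121, -0.3848, 0.2017]
tcp_rot: [179.9, 0.0, 103.3]
wrist_force: [1.3, 2.2, 4.7]
opening: 0.122
finger_force: 69.3
```

```bash
python3 f.py
```

```text
40.75 [ 0.6121 -0.3848  0.2017] [179.939    0.0338 103.2807] [1.2822 2.1612 4.6878] [ 0.3962 -0.2466  0.1077] 0.12158337688992024
```

>>> apply_moves:
  moves:
    - {"claw": -0.9,"xyz": [0,0.4,-0.8],"spin": 0}
    - {"claw": -0.9,"xyz": [0,0.4,-0.8],"spin": 0}
    - {"claw": -0.8,"xyz": [0,0.4,-0.8],"spin": 0}
    - {"claw": -0.7,"xyz": [0,0.4,-0.8],"spin": 0}
    - {"claw": -0.6,"xyz": [0,0.4,-0.8],"spin": 0}
    - {"claw": -0.4,"xyz": [0,0.4,-0.8],"spin": 0}
    - {"claw": -0.4,"xyz": [0,0.4,-0.8],"spin": 0}
    - {"claw": -0.4,"xyz": [0,0.4,-0.8],"spin": 0}

```text
time: 41.42
position: [0.6118, -0.3848, 0.202]
tcp_rot: [-180.0, -0.0, 103.3]
wrist_force: [-0.9, -0.5, -0.2]
opening: 0.301
finger_force: 0.0
```

>>> apply_moves:
  moves:
    - {"claw": -0.3,"xyz": [0,0,0],"spin": 0}
    - {"claw": -0.3,"xyz": [0,0,-5],"spin": 0}
    - {"claw": -0.3,"xyz": [0,0,-15],"spin": 0}
    - {"claw": -0.3,"xyz": [0,0,-30],"spin": 0}
    - {"claw": -0.3,"xyz": [0,0,-55],"spin": 0}
    - {"claw": -0.3,"xyz": [0,0,-85],"spin": 0}
    - {"claw": -0.3,"xyz": [0,0,-100],"spin": 0}
    - {"claw": -0.3,"xyz": [0,0,-100],"spin": 0}

```text
time: 42.08
position: [0.6131, -0.3856, 0.3077]
tcp_rot: [179.7, 0.3, 103.3]
wrist_force: [-0.2, -0.8, 0.5]
opening: 0.35
finger_force: 0.0
```

>>> apply_moves:
  moves:
    - {"claw": -0.3,"xyz": [30,-10,-10],"spin": 0}
    - {"claw": -0.3,"xyz": [60,-20,-20],"spin": 0}
    - {"claw": -0.3,"xyz": [100,-30,-20],"spin": 0}
    - {"claw": -0.3,"xyz": [140,-40,-20],"spin": 0}
    - {"claw": -0.3,"xyz": [170,-50,-20],"spin": 0}
    - {"claw": -0.3,"xyz": [200,-50,-20],"spin": 0}
    - {"claw": -0.3,"xyz": [200,-50,-20],"spin": 0}
    - {"claw": -0.3,"xyz": [200,-50,-20],"spin": 0}

```text
time: 42.75
position: [0.5171, -0.2002, 0.3231]
tcp_rot: [180.0, 0.0, 103.4]
wrist_force: [-0.1, 0.1, 0.2]
opening: 0.351
finger_force: 0.0
```

```bash
python3 f.py
python3 - <<'E'
import sys;sys.path.insert(0,'.')
from h import *
def shot(k):
    return [bot.get_image(n).astype(int) for n in('side','scene')]
A=shot(0);B=None
for n,a in zip(('side','scene'),A):
    cv2.imwrite(f'pics/{n}4.png',cv2.cvtColor(a.astype(np.uint8),4))
    m=(a[...,0]>140)&(a[...,0]-a[...,2]>55)
    P=proj(n,(.62,-.4105,.2115)); x,y=P.astype(int); print(n,'seat px',P)
    s=m[y-14:y+15,x-18:x+19]; print('\n'.join(''.join('#' if v else '.' for v in r) for r in s))
E
```

```text
42.75 [ 0.5171 -0.2002  0.3231] [179.952    0.047  103.3763] [-0.1114  0.0638  0.1827] [0.0133 0.0582 0.0109] 0.35089733871919576
side seat px [451.3065 294.3281]
.....................................
.....................................
##...................................
####.................................
#####................................
########.............................
##########...........................
.###########.........................
...###########.......................
.....###########.....................
.......##########....................
.........##########..................
...........##########................
............###########..............
..............###########............
................###########..........
..................###########........
....................##########.......
.....................###########.....
........................##########...
.........................##########..
...........................########..
.............................######..
...............................###...
.........................
[... 600 characters left out ...]
###..........###
#############.########............###
#############..#####.............####
############.....#####.........######
############......#####......########
############.......######.###########
##########...........##############..
########..............###..######....
....##.................#...####......
.................######.....#........
................#########............
...............##########............
...........##..########..............
........#####...#####................
......########...##..................
......########.......................
......########.......................
#.....#######........................
......######.........................
```

The grip lies across the seat, within 1 px of the predicted position. I'll wait a moment and check that the pail and stack are still.

>>> apply_moves:
  moves:
    - {"claw": -0.3,"xyz": [100,0,0],"spin": 0}
    - {"claw": -0.3,"xyz": [100,0,0],"spin": 0}
    - {"claw": -0.3,"xyz": [100,0,0],"spin": 0}
    - {"claw": -0.3,"xyz": [100,0,0],"spin": 0}
    - {"claw": -0.3,"xyz": [100,0,0],"spin": 0}
    - {"claw": -0.3,"xyz": [100,0,0],"spin": 0}
    - {"claw": -0.3,"xyz": [100,0,0],"spin": 0}
    - {"claw": -0.3,"xyz": [100,0,0],"spin": 0}

```text
time: 43.52
position: [0.4948, -0.1054, 0.3218]
tcp_rot: [-180.0, -0.0, 103.2]
wrist_force: [-0.4, 0.0, -0.5]
opening: 0.352
finger_force: 0.0
```

```bash
cat > st.py <<'E'
from h import *
import sys,os
k=sys.argv[1]
for n in('side','scene'):
    a=bot.get_image(n);cv2.imwrite(f'pics/{n}_{k}.png',cv2.cvtColor(a,4));a=a.astype(int)
    x,y=proj(n,(.62,-.4105,.2115)).astype(int)
    if n=='side':
        m=np.argwhere(((a[...,0]>140)&(a[...,0]-a[...,2]>55))[y-11:y+11,x-16:x+18]);e=m[m[:,1]<4].mean(0),m[m[:,1]>29].mean(0);print('ends',e)
    p=f'pics/{n}_{int(k)-1}.png'
    if os.path.exists(p):
        b=cv2.cvtColor(cv2.imread(p),4).astype(int);d=abs(a-b).max(2)
        print(n,'pail diff',(d[y-10:y+50,x-40:x+40]>40).sum())
E
python3 st.py 1
```

```text
ends (array([3. , 1.5]), array([18.    , 30.8462]))
```

>>> apply_moves:
  moves:
    - {"claw": -0.3,"xyz": [0,0,0],"spin": 0}
    - {"claw": -0.3,"xyz": [0,0,0],"spin": 0}
    - {"claw": -0.3,"xyz": [0,0,0],"spin": 0}
    - {"claw": -0.3,"xyz": [0,0,0],"spin": 0}
    - {"claw": -0.3,"xyz": [0,0,0],"spin": 0}
    - {"claw": -0.3,"xyz": [0,0,0],"spin": 0}
    - {"claw": -0.3,"xyz": [0,0,0],"spin": 0}

```text
time: 44.2
position: [0.4945, -0.1042, 0.3222]
tcp_rot: [180.0, 0.0, 103.3]
wrist_force: [0.2, 0.6, 0.3]
opening: 0.348
finger_force: 0.0
```

```bash
python3 st.py 2
```

```text
ends (array([2.9048, 1.5714]), array([18.    , 30.8462]))
side pail diff 0
scene pail diff 0
```

```bash
python3 -c "
from cell import bot
print(bot.close_job())"
```

```text
the job is handed in; nothing more can be done
None
```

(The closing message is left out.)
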